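Clear the jammed carton size checker and check the waiting cartons

ROBOT

A 6-joint arm with a two-finger parallel gripper is mounted at the origin on a cart in front of the work surface, level with it; the furniture and walls round the work are solid. World frame = base frame: x ahead of the robot, y to its left, z up, the work surface at z = 0. Lengths are in m, angles in degrees, forces in N, time in s.
With the tool pointing down it reaches from about 0.35 to 0.875 m from the base axis. Payload 4.2 kg.
Tool frame: the origin (TCP) lies midway between the tips of the shut fingers; the grasp point (between the pads) lies 19 mm behind it; z points along the fingers, y is the line along which they close (so a half turn about z gives the same grasp; the last joint's range is limited). The gripper opens to 87 mm and grips with 3 to 60 N. Pads are 19 mm wide; open, the fingers measure 117 mm over their backs; the gripper's body (75 mm by 190 mm) begins 51 mm behind the grasp point.
Start: joints at [-59.611, 22.042, 0.453, 0, -68.411, -14.817], TCP at [0.168, -0.602, 0.197] pointing down, gripper open.
Joint ranges: [-179.83, 179.83], [-69.29, 118.12], [-61.27, 80.66], [-181.25, 117.63], [-171.15, -9.14], [-177.46, 177.46]. Speed limits (degrees/s): [159.86, 159.86, 180, 180, 180, 180].

INTERFACE

Orientations are given as a 3x3 rotation matrix whose columns are the frame's x, y, z axes.
In Python, from station import r, cams gives the robot as it stands.
- The arm moves only by the tool play_rows, never from a script. Its argument "commands" is text: rows parted by semicolons, each of 6 numbers parted by spaces: the shift along the world's x, y, z normalised to -1 to 1, where 1 is 30 mm, then the turn, a rotation vector about the world's x, y, z normalised to -1 to 1, where 1 is 0.15 rad. A call has 1 to 20 rows; each row shifts and turns the commanded pose from where the row before left it; what a row does not reach is not made up. A row lasts 1/10 s, in which the tool goes at most 50 mm and 8.59 degrees, less where a joint would pass 70% of its speed; a pose out of reach is approached as far as the arm can. A call with a number of a shift or a turn outside -1 to 1 is refused whole. A call with a gripper value outside its range is refused whole. "grip" is the finger opening in mm, from 0 to 87, set as the call begins (left out, the last holds). The fingers move at their own pace and stop on an object; the grip force is fixed at half the most. Time passes only in rows, so rows that do not move let the fingers close. It gives the time, the measured TCP pose, the force, the opening and the grip force at its end, in the units of the state.
- r.sense(): the state, without advancing time (a new reading comes with each control period).
- cams.capture(name): name is "scene" or "side" or "wrist"; returns (picture, depth): 480x640x3 uint8, blue, green, red; 480x640 float32, m along the optical axis (not along the pixel's ray), 0 where there is no reading.
- cams.camera_info(name): a dict with "mtx" (3x3 intrinsics, pixels), "R" (3x3) and "t" (3): a world point X has camera coordinates R X + t. Camera axes: x right, y down, z forward; pixel columns grow to the right and rows downward; lengths in m; the calibration is good to about 2 mm. The wrist camera is an equidistant fisheye: a pixel r from the principal point sees the ray r / f radians off the axis. A picture is of the moment at which its call begins: read the wrist's pose just before it. camera_info takes no time and is no camera call; for the wrist camera it gives the pose at the moment of the call.
- r.finish_job(): hands the job in; it is judged then, once.
The state is a dict: "time_s": time; "joints": joint angles; "joint_velocities": joint speeds; "effort": joint torques, N m; "tcp_pos": TCP position; "ee_rot": TCP orientation; "wrist_force": force on the tool from outside, world axes, zero at the start; "moment": the same for the moment, N m; "gripper_width": opening from 0.0 (shut) to 1.0 (fully open); "gripper_force": force on a finger pad.
Only numpy, scipy, OpenCV 4.12 (cv2) and the standard library are available. Lean on these libraries where they do the work, as an engineer would, in place of code of your own. Each camera call takes 0.05 s, during which the arm holds its last target. There are 200 camera calls.

TASK

The carton size checker is jammed: turn both red quarter-turn fasteners to unlocked, swing its blue panel right up, turn the long carton that is wedged diagonally inside until it is square with the bin and lift it out into the red reject tray, then swing the panel shut and lock both fasteners again. With the panel locked, sort all the small cartons by its slot: let those that pass through it lying flat drop into the bin, and lay those that are too wide in the red tray. Do not disturb the tape measure, marker and note pad.

Things in the scene. Friction and masses are not known exactly. Their poses are not given: they have to be found in the camera images.
- jammed_mid (a point): centre of the jammed long brown carton: 150 mm long (own x), 44 mm wide (own y), 80 mm high (own z), about 150 g. Starts on the bin floor under the panel, lying diagonally, opposite corners caught under the front and back lips; with its length along the bin's y axis (within 0.4 rad) it lifts straight out
- carton_a_mid (a point): small brown card carton, 80 mm long (own x) and 26 mm high (own z); its width (own y) is either 40 mm or 47 mm, and which one it is is not told: all look alike. The point is its centre. 50 g, rigid. Absent in some runs (None from the start)
- carton_b_mid (a point): small brown card carton, 80 mm long (own x) and 26 mm high (own z); its width (own y) is either 40 mm or 47 mm, and which one it is is not told: all look alike. The point is its centre. 50 g, rigid. Absent in some runs (None from the start)
- carton_c_mid (a point): small brown card carton, 80 mm long (own x) and 26 mm high (own z); its width (own y) is either 40 mm or 47 mm, and which one it is is not told: all look alike. The point is its centre. 50 g, rigid. Absent in some runs (None from the start)
- carton_d_mid (a point): small brown card carton, 80 mm long (own x) and 26 mm high (own z); its width (own y) is either 40 mm or 47 mm, and which one it is is not told: all look alike. The point is its centre. 50 g, rigid. Absent in some runs (None from the start)
- carton_e_mid (a point): small brown card carton, 80 mm long (own x) and 26 mm high (own z); its width (own y) is either 40 mm or 47 mm, and which one it is is not told: all look alike. The point is its centre. 50 g, rigid. Absent in some runs (None from the start)
- bin_floor (a point): centre of the inner floor of the size checker, a fixed grey sheet-steel bin (160 x 240 x 115 mm, its long side along own y, back = own +x, away from the robot). Rim 109 mm above this floor. Inside 150 (x) by 230 (y) mm; lips 15 mm wide run inward along the front and back rim, so the open mouth is 120 (x) by 230 (y) mm
- panel (a joint): blue access panel that covers the bin, hinged along the bin's back rim: 0 = shut, grows to 1.85 as the front edge swings up and away from the robot. Stiff hinge: it stays where it is left; about 5 N at the handle moves it
- panel_hinge (a point): middle of the panel's hinge line (fixed, along the bin's y axis; x axis as the bin's)
- handle (a point): centre of the panel's black bar handle: a round bar 10 mm thick, 56 mm long, parallel to the hinge, centre 40 mm off the panel's top face and 44 mm off the plane of its underside, which holds the hinge line; on two posts at its ends; 140 mm from the hinge line, 16 mm from the panel's free edge. Turns with the panel; its z axis points out of the panel's face
- slot (a point): centre of the gauge slot through the panel, on its top face: 44 mm (own x) by 90 mm (own y), with yellow marks at its ends; the panel is 4 mm thick. A 40 mm carton passes through it lying flat with its length along the slot's y and drops into the bin; a 47 mm carton does not. When the panel is shut its top face is 113 mm above the bin floor
- fastener_left (a joint): cam fastener at the panel's front left corner (robot's left), 90 mm from the centre line, 110 mm from the hinge line. 0 = locked (red bar points from hinge to front edge; its steel tongue is hooked under the bin's front lip and holds the panel down), 1.571 = unlocked (bar parallel to the front edge). Unlocking is anticlockwise from above. Stops at both ends, stays where left (0.09 N m friction)
- fastener_right (a joint): cam fastener at the panel's front right corner (robot's right), 90 mm from the centre line, 110 mm from the hinge line. 0 = locked (red bar points from hinge to front edge; its steel tongue is hooked under the bin's front lip and holds the panel down), 1.571 = unlocked (bar parallel to the front edge). Unlocking is clockwise from above. Stops at both ends, stays where left (0.09 N m friction)
- fastener_left_grip (a point): centre of the red grip bar of the left fastener, which is 42 mm long, 9 mm thick, 26 mm high; the bar's top is 12 mm above this point and the panel's face 20 mm below it. Own x axis lies along the bar, z out of the panel
- fastener_right_grip (a point): centre of the red grip bar of the right fastener, which is 42 mm long, 9 mm thick, 26 mm high; the bar's top is 12 mm above this point and the panel's face 20 mm below it. Own x axis lies along the bar, z out of the panel
- tray_floor (a point): centre of the inner floor of the fixed shallow red reject tray: inside 220 (own x) by 210 (own y) mm, walls 5 mm thick and 17 mm high above this floor
- tape_measure: yellow tape measure, a bystander, 62x71x42 mm, origin under its centre
- marker_red: white marker with a red cap, a bystander, 17x135x19 mm, origin under its centre
- note_pad: yellow pad of slips, a bystander, 52x74x14 mm, origin under its centre

How it is judged:
By the outcome, as a careful person would: the job done as asked, in the order asked, and still so for the second after the job is handed in, with the robot touching nothing.
Of carton_a, carton_b, carton_c, carton_d, carton_e only 2 to 5 are there at a start; the rules pass over those that are not, and their reading is None.
At some moment in a run one of carton_a, carton_b, carton_c, carton_d, carton_e may be knocked a few centimetres aside while the robot is not near it.
Once in a run the grip may slacken for a moment while it holds something.
It also fails if it takes over 210 s, if anything falls off the work surface, if the arm or the gripper's body presses on something with over 40 N, if the wrist force passes 120 N, or if a joint passes its speed limit or range.

## Working session

There is one attempt and no reset: what is moved stays moved. The work goes in short steps, Python scripts to look and compute and a tool call to move; the robot and the scene stay as the last step left them, time stands still between calls to the robot, and variables do not carry over. Pictures are saved under pics/ and viewed, at most 14 in all, crops included, and the job is handed in when it is done.

Besides the shell and the picture viewer there is one more tool, called after "Request:" by a JSON object that holds its "method" and its "body". play_rows: Moves the arm, as the interface text tells. Scaled input: -1 to 1 covers 30 mm each way for a shift and 0.15 rad each way for a turn. Its arguments: {"type":"object","properties":{"commands":{"type":"string"},"grip":{"type":"number"}},"required":["commands"]}

```bash
mkdir -p pics; ls; python3 - <<'E'
from station import r,cams
import cv2,numpy as np
for n in("scene","side"):
    p,d=cams.capture(n); cv2.imwrite(f"pics/{n}0.png",p); np.savez(f"pics/{n}0.npz",p=p,d=d,**cams.camera_info(n))
    i=cams.camera_info(n); print(n,i['mtx'],(-i['R'].T@i['t']).round(3),i['R'].round(3))
s=r.sense();print(s['time_s'],s['ee_rot'],s['wrist_force'])
E
```

```text
pics
scene [[476.05996339   0.         314.72366902]
 [  0.         476.05996339 236.92990864]
 [  0.           0.           1.        ]] [-0.247  0.577  0.926] [[-0.6   -0.8   -0.012]
 [-0.504  0.39  -0.771]
 [ 0.621 -0.457 -0.637]]
side [[527.59587308   0.         325.80005915]
 [  0.         527.59587308 236.57989779]
 [  0.           0.           1.        ]] [ 1.208 -0.609  1.035] [[ 0.684  0.73  -0.005]
 [ 0.512 -0.485 -0.709]
 [-0.52   0.482 -0.705]]
0.1 [[-9.63343139e-01 -2.68271498e-01 -6.32862026e-04]
 [-2.68272227e-01  9.63341230e-01  1.92008546e-03]
 [ 9.45578796e-05  2.01948046e-03 -9.99997956e-01]] [-0.13381366 -0.01953003  0.64563085]
```

View pics/scene0.png

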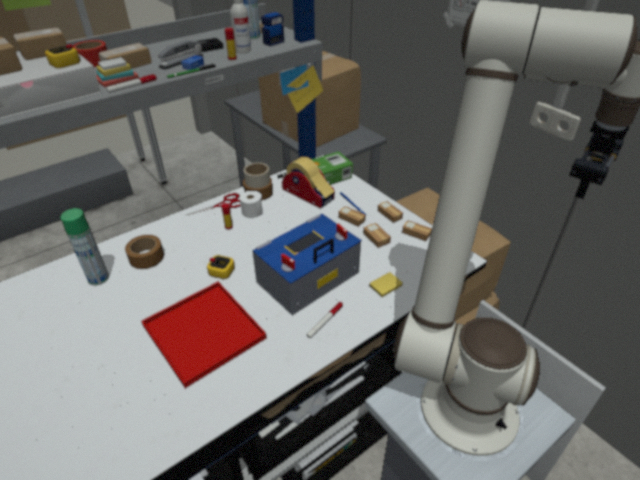

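View pics/side0.png

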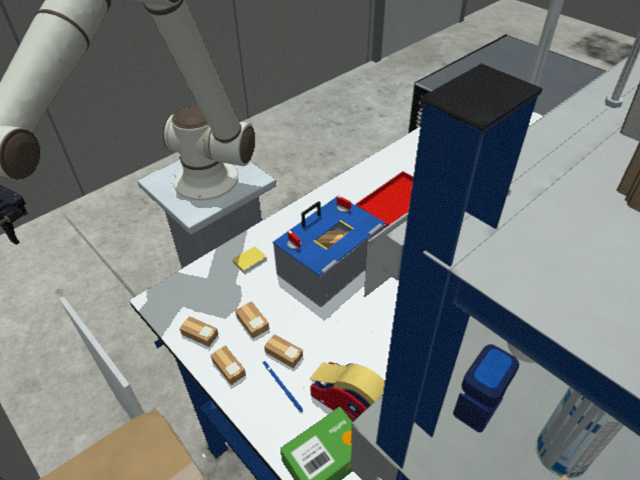

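The scene shows the blue-panelled bin near (305,260), the red tray near (205,333), four small cartons (350,215), (390,210), (376,234), (417,230), and the marker, pad and tape close to the bin. Next I'll build a top-down map from both depth pictures.

```bash
cat > h.py <<'E'
import numpy as np,cv2
def cloud(p,d,i):
    K,R,t=i['mtx'],i['R'],i['t']; v,u=np.nonzero(d>0); z=d[v,u]
    c=np.stack([(u-K[0,2])/K[0,0]*z,(v-K[1,2])/K[1,1]*z,z],1)
    return (c-t)@R, p[v,u]   # R^T(c-t)
def ortho(clouds,x0,x1,y0,y1,res=1000,zmax=.4,splat=1):
    # image up = +x, left = +y
    H,W=int((x1-x0)*res),int((y1-y0)*res); im=np.zeros((H,W,3),np.uint8); zb=np.full((H,W),-1.)
    for X,C in clouds:
        k=(X[:,2]<zmax)&(X[:,2]>-.05); X,C=X[k],C[k]; o=np.argsort(X[:,2]); X,C=X[o],C[o]
        r=((x1-X[:,0])*res).astype(int);c=((y1-X[:,1])*res).astype(int)
        for dr in range(-splat,splat+1):
            for dc in range(-splat,splat+1):
                a,b=r+dr,c+dc; m=(a>=0)&(a<H)&(b>=0)&(b<W)
                a,b,z,cc=a[m],b[m],X[m,2],C[m]; g=z>zb[a,b]; zb[a[g],b[g]]=z[g]; im[a[g],b[g]]=cc[g]
    return im,zb
E
python3 - <<'E'
from h import *
cl=[]
for n in("scene","side"):
    f=np.load(f"pics/{n}0.npz"); X,C=cloud(f['p'],f['d'],f); cl.append((X,C))
    # fit top-plane & colors
    hsv=cv2.cvtColor(C[None],cv2.COLOR_BGR2HSV)[0].astype(int)
    roi=(X[:,0]>.2)&(X[:,0]<.95)&(abs(X[:,1])<.6)
    red=roi&((hsv[:,0]<6)|(hsv[:,0]>174))&(hsv[:,1]>170)&(hsv[:,2]>90)
    for nm,m in(("tray",red&(X[:,2]<.03)),("fast",red&(X[:,2]>.1)&(X[:,2]<.17))):
        P=X[m]; print(n,nm,m.sum(),P.min(0).round(3),P.max(0).round(3),np.median(P,0).round(3))
    blue=roi&(abs(hsv[:,0]-110)<12)&(hsv[:,1]>150)&(X[:,2]>.08)&(X[:,2]<.14)
    P=X[blue].astype(np.float32); print(n,'blue',len(P),np.median(P[:,2]),cv2.minAreaRect(P[:,:2]))
    t=red&(X[:,2]<.03); print(cv2.minAreaRect(X[t][:,:2].astype(np.float32)))
    F=X[red&(X[:,2]>.115)&(X[:,2]<.17)]; 
    y=F[:,1]; from scipy.cluster.vq import kmeans2
    c,l=kmeans2(F,np.array([F[y.argmax()],F[y.argmin()]])); print('fasteners',c.round(3),[F[l==j].max(0).round(3) for j in(0,1)])
im,zb=ortho(cl,.25,.85,-.5,.3,zmax=.3)
cv2.imwrite("pics/top.png",im); np.save("pics/topz.npy",zb)
E
```

```text
scene tray 6708 [ 0.373  0.036 -0.001] [0.945 0.463 0.028] [0.522 0.356 0.006]
scene fast 59 [ 0.466 -0.171  0.1  ] [0.849 0.128 0.154] [0.492 0.123 0.148]Traceback (most recent call last):
  File "<stdin>", line 12, in <module>
cv2.error: OpenCV(4.12.0) /io/opencv/modules/imgproc/src/convhull.cpp:143: error: (-215:Assertion failed) total >= 0 && (depth == CV_32F || depth == CV_32S) in function 'convexHull'
```

```bash
python3 - <<'E'
from h import *
cl=[]
for n in("scene","side"):
    f=np.load(f"pics/{n}0.npz"); X,C=cloud(f['p'],f['d'],f); cl.append((X,C))
    hsv=cv2.cvtColor(C[None],cv2.COLOR_BGR2HSV)[0].astype(int)
    roi=(X[:,0]>.3)&(X[:,0]<.75)&(abs(X[:,1])<.5)
    red=roi&((hsv[:,0]<6)|(hsv[:,0]>174))&(hsv[:,1]>170)&(hsv[:,2]>90)
    rect=lambda P: cv2.minAreaRect(np.ascontiguousarray(P[:,:2],dtype=np.float32))
    t=red&(X[:,2]<.03)&(X[:,1]>.2); print(n,'tray',rect(X[t]),np.median(X[t][:,2]))
    blue=roi&(abs(hsv[:,0]-110)<12)&(hsv[:,1]>120)&(X[:,2]>.08)&(X[:,2]<.15)&(X[:,1]<.25)&(X[:,1]>-.2)
    P=X[blue]; print('blue',len(P),np.median(P[:,2]) if len(P) else 0, rect(P) if len(P) else 0)
    F=X[red&(X[:,2]>.125)&(X[:,2]<.17)]
    for s in(F[F[:,1]>.03],F[F[:,1]<=.03]): print('fast',len(s),s.min(0).round(3) if len(s) else '',s.max(0).round(3) if len(s) else '')
im,zb=ortho(cl,.3,.9,-.45,.35,zmax=.3)
cv2.imwrite("pics/top.png",im); np.save("pics/topz.npy",zb)
E
```

```text
scene tray ((0.528694748878479, 0.3526115417480469), (0.23394736647605896, 0.2164006382226944), 1.8685879707336426) 0.006353233618979777
blue 2662 0.12009659963535113 ((0.5236153602600098, 0.03592609614133835), (0.1571609228849411, 0.23916900157928467), 4.094354629516602)
fast 37 [0.466 0.118 0.132] [0.502 0.128 0.154]
fast 18 [ 0.477 -0.056  0.139] [ 0.512 -0.051  0.153]
side tray ((0.47036129236221313, 0.34887459874153137), (0.12507885694503784, 0.2328803539276123), 7.7628583908081055) 0.005758330324147687
blue 3333 0.11934634146896692 ((0.5270164012908936, 0.035098835825920105), (0.1648779809474945, 0.2453482300043106), 3.2518508434295654)
fast 92 [0.47  0.114 0.126] [0.509 0.126 0.154]
fast 81 [ 0.482 -0.065  0.127] [ 0.521 -0.054  0.153]
```

View pics/top.png

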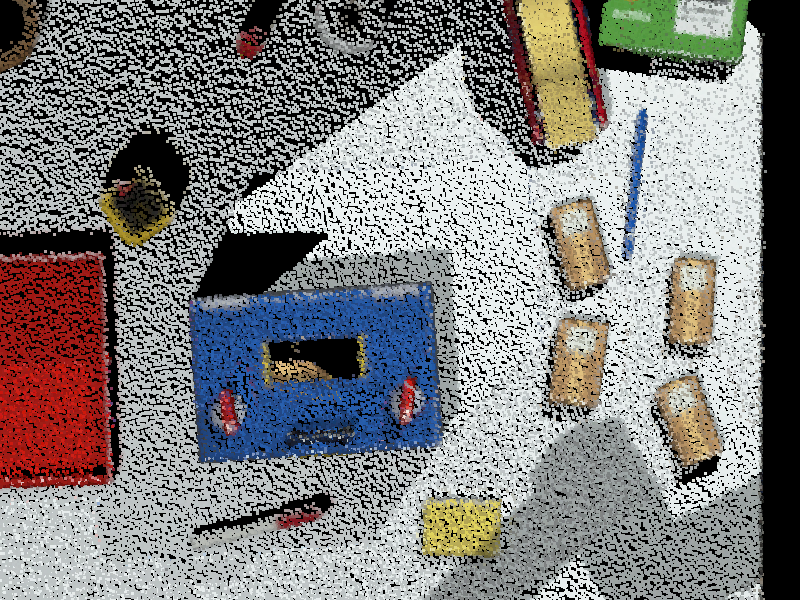

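The map shows the bin turned about 3.5° with the slot centre at (315,361), i.e. (0.539, 0.035). The fasteners are at (228,411) and (407,400), the handle at (320,437) and the tray's right edge at column 105. The four cartons are at (578,245), (580,362), (692,300) and (690,420). I'll move above the left fastener first.

Request:
{"method": "play_rows", "body": {"commands": "0.425 0.964 0.107 0 0 -0.056;0.425 0.964 0.107 0 0 -0.056;0.425 0.964 0.107 0 0 -0.056;0.425 0.964 0.107 0 0 -0.056;0.425 0.964 0.107 0 0 -0.056;0.425 0.964 0.107 0 0 -0.056;0.425 0.964 0.107 0 0 -0.056;0.425 0.964 0.107 0 0 -0.056;0.425 0.964 0.107 0 0 -0.056;0.425 0.964 0.107 0 0 -0.056;0.425 0.964 0.107 0 0 -0.056;0.425 0.964 0.107 0 0 -0.056;0.425 0.964 0.107 0 0 -0.056", "grip": 32}}

```text
time_s: 1.4
tcp_pos: [0.3335, -0.2247, 0.2391]
ee_rot: [[-0.987, -0.161, -0.0], [-0.161, 0.987, 0.0], [0.0, 0.0, -1.0]]
wrist_force: [1.1, -0.0, 0.9]
gripper_width: 0.369
gripper_force: 0.0
```

Request:
{"method": "play_rows", "body": {"commands": "0.425 0.964 0.107 0 0 -0.056;0.425 0.964 0.107 0 0 -0.056;0.425 0.964 0.107 0 0 -0.056;0.425 0.964 0.107 0 0 -0.056;0.425 0.964 0.107 0 0 -0.056;0.425 0.964 0.107 0 0 -0.056;0.425 0.964 0.107 0 0 -0.056;0.425 0.964 0.107 0 0 -0.056;0.425 0.964 0.107 0 0 -0.056;0.425 0.964 0.107 0 0 -0.056;0.425 0.964 0.107 0 0 -0.056;0.425 0.964 0.107 0 0 -0.056;0 0 0 0 0 0;0 0 0 0 0 0"}}

```text
time_s: 2.8
tcp_pos: [0.4862, 0.1213, 0.2769]
ee_rot: [[-0.998, -0.063, -0.002], [-0.063, 0.998, -0.001], [0.002, -0.001, -1.0]]
wrist_force: [0.4, -1.1, -0.4]
gripper_width: 0.365
gripper_force: 0.0
```

```bash
python3 - <<'E'
from station import r,cams
import cv2,numpy as np
s=r.sense(); i=cams.camera_info("wrist"); p,d=cams.capture("wrist"); np.savez("pics/w1.npz",p=p,d=d,**i)
print(s['time_s'],s['tcp_pos'],s['ee_rot'],s['joints'],i)
q,_=cams.capture("side"); q=cv2.resize(q[50:300,150:480],None,fx=1.2,fy=1.2)
p2=p.copy(); cv2.imwrite("pics/w1.png",np.hstack([cv2.resize(p2,(400,300)),q]))
print(q.shape)
E
```

```text
2.8 [0.48618892 0.12125379 0.27690144] [[-9.98026029e-01 -6.27770777e-02 -1.75638911e-03]
 [-6.27757776e-02  9.98027346e-01 -7.85828415e-04]
 [ 1.80225637e-03 -6.74018520e-04 -9.99998149e-01]] [ 3.25893861e+01  7.03019041e+00 -8.47314339e+00 -1.68725187e-02
 -7.46057070e+01 -1.18985697e+02] {'mtx': array([[371.64829954,   0.        , 317.59943034],
       [  0.        , 371.64829954, 237.90770111],
       [  0.        ,   0.        ,   1.        ]]), 'R': array([[-6.39575276e-02,  9.97952597e-01, -2.19584640e-04],
       [ 9.64329820e-01,  6.18593174e-02,  2.57374093e-01],
       [ 2.56860728e-01,  1.62492586e-02, -9.66311817e-01]]), 't': array([-0.09079883, -0.52731685,  0.33948459])}
(300, 396, 3)
```

View pics/w1.png

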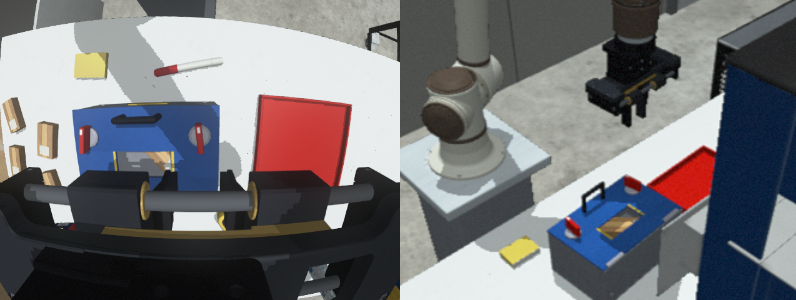

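The wrist view shows both fasteners locked (about (200,138) and (85,138) in the half-size view), and the side view shows that the gripper body is long along the closing direction. I'll check the fastener positions from the wrist depth before going down.

```bash
cat >> h.py <<'E'
def wcloud(p,d,i):
    K,R,t=i['mtx'],i['R'],i['t']; v,u=np.nonzero(d>0); z=d[v,u]
    a=(u-K[0,2])/K[0,0]; b=(v-K[1,2])/K[1,1]; th=np.hypot(a,b)+1e-9; k=np.tan(th)/th
    c=np.stack([a*k*z,b*k*z,z],1); m=th<1.3
    return ((c-t)@R)[m], p[v,u][m]
def ismask(C,kind):
    h=cv2.cvtColor(C[None],cv2.COLOR_BGR2HSV)[0].astype(int)
    if kind=='red': return ((h[:,0]<6)|(h[:,0]>174))&(h[:,1]>150)&(h[:,2]>70)
    if kind=='blue': return (abs(h[:,0]-110)<12)&(h[:,1]>120)
    if kind=='brown': return (h[:,0]>7)&(h[:,0]<22)&(h[:,1]>40)&(h[:,2]>70)
E
python3 - <<'E'
from h import *
f=np.load("pics/w1.npz"); X,C=wcloud(f['p'],f['d'],f)
m=ismask(C,'red')&(X[:,2]>.125)&(X[:,2]<.17)&(X[:,0]<.6)
F=X[m]
for s in(F[F[:,1]>.03],F[F[:,1]<=.03]): print(len(s),s.min(0).round(4),s.max(0).round(4),np.median(s,0).round(4))
b=ismask(C,'blue')&(X[:,2]>.1)&(X[:,2]<.14); print(np.median(X[b][:,2]),cv2.minAreaRect(np.ascontiguousarray(X[b][:,:2],dtype=np.float32)))
E
```

```text
325 [0.4654 0.117  0.1483] [0.5063 0.1299 0.1524] [0.4894 0.124  0.1503]
239 [ 0.4774 -0.0601  0.1481] [ 0.5178 -0.0504  0.152 ] [ 0.5007 -0.0548  0.1501]
0.11840311953303903 ((0.6121000647544861, 0.2253728210926056), (0.7000519633293152, 0.2252439707517624), 60.36982345581055)
```

Request:
{"method": "play_rows", "body": {"commands": "0.03 0.03 -0.8 0 0 0;0 0 -0.8 0 0 0;0 0 -0.8 0 0 0;0 0 -0.8 0 0 0;0 0 -0.8 0 0 0;0 0 -0.6 0 0 0;0 0 -0.3 0 0 0;0 0 0 0 0 0"}}

```text
time_s: 3.7
tcp_pos: [0.4866, 0.1208, 0.1299]
ee_rot: [[-0.998, -0.061, -0.002], [-0.061, 0.998, -0.001], [0.002, -0.001, -1.0]]
wrist_force: [-0.0, -0.3, -0.2]
gripper_width: 0.369
gripper_force: 0.0
```

Request:
{"method": "play_rows", "body": {"commands": "0 0 0 0 0 0;0 0 0 0 0 0;0 0 0 0 0 0;0 0 0 0 0 0;0 0 0 0 0 0;0 0 0 0 0 0", "grip": 0}}

```text
time_s: 4.3
tcp_pos: [0.4875, 0.1219, 0.1308]
ee_rot: [[-0.998, -0.062, 0.0], [-0.062, 0.998, 0.0], [-0.0, 0.0, -1.0]]
wrist_force: [-0.7, -0.2, 0.2]
gripper_width: 0.012
gripper_force: 0.0
```

```bash
python3 - <<'E'
from station import r,cams
import cv2,numpy as np
s=r.sense(); print(s['tcp_pos'],s['gripper_width'],s['gripper_force'])
o=[]
for n in("scene","side"):
    p,d=cams.capture(n); u,v=(305,255) if n=="scene" else (335,225)
    o.append(cv2.resize(p[v-50:v+50,u-66:u+66],(396,300),interpolation=cv2.INTER_CUBIC))
cv2.imwrite("pics/c2.png",np.hstack(o))
E
```

```text
[0.48747559 0.12191803 0.13081791] 0.012402019749151994 0.0
```

View pics/c2.png

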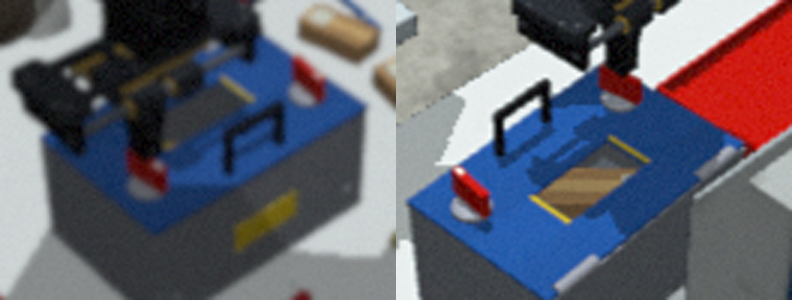

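```bash
python3 - <<'E'
from station import r,cams
from h import *
i=cams.camera_info("wrist"); p,d=cams.capture("wrist")
cv2.imwrite("pics/w3.png",cv2.resize(p[200:480,140:500],(720,560),interpolation=cv2.INTER_CUBIC))
for n in("scene","side"):
    p,d=cams.capture(n); X,C=cloud(p,d,cams.camera_info(n))
    k=(abs(X[:,0]-.487)<.06)&(abs(X[:,1]-.122)<.06)&(X[:,2]>.122)&(X[:,2]<.2)
    for kind,m in(('red',ismask(C,'red')),('dark',C.max(1)<60)):
        P=X[k&m]; 
        for lo in(.12,.13,.14,.15,.16,.17):
            q=P[(P[:,2]>=lo)&(P[:,2]<lo+.01)]
            if len(q)>2: print(n,kind,lo,len(q),q.min(0).round(3),q.max(0).round(3))
E
```

```text
scene red 0.13 27 [0.466 0.118 0.132] [0.495 0.129 0.14 ]
scene red 0.14 25 [0.464 0.12  0.14 ] [0.499 0.131 0.149]
scene dark 0.15 12 [0.457 0.063 0.151] [0.506 0.129 0.16 ]
scene dark 0.16 34 [0.475 0.112 0.16 ] [0.496 0.131 0.17 ]
scene dark 0.17 34 [0.476 0.112 0.17 ] [0.497 0.131 0.179]
side red 0.12 4 [0.473 0.117 0.126] [0.506 0.125 0.13 ]
side red 0.13 45 [0.472 0.113 0.13 ] [0.508 0.129 0.14 ]
side red 0.14 40 [0.469 0.114 0.14 ] [0.51  0.128 0.15 ]
side red 0.15 9 [0.473 0.112 0.15 ] [0.509 0.124 0.157]
side dark 0.15 6 [0.48  0.114 0.157] [0.501 0.126 0.16 ]
side dark 0.16 29 [0.479 0.111 0.161] [0.501 0.131 0.17 ]
side dark 0.17 27 [0.482 0.11  0.17 ] [0.501 0.129 0.18 ]
```

View pics/w3.png

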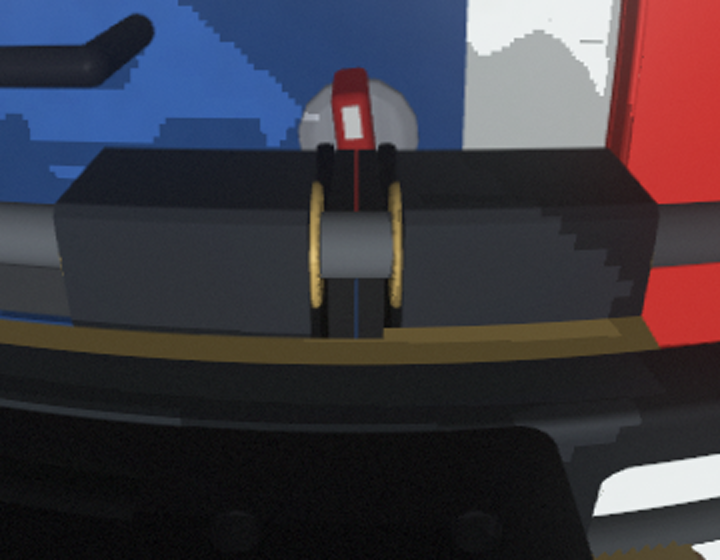

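The fingers shut just above the bar: their tips sit about 24 mm higher than the reported TCP. I'll open, go 20 mm lower and close again.

Request:
{"method": "play_rows", "body": {"commands": "0 0 0 0 0 0;0 0 0 0 0 0;0 0 0 0 0 0;0 0 -0.2 0 0 0;0 0 -0.2 0 0 0;0 0 -0.2 0 0 0;0 0 -0.1 0 0 0;0 0 0 0 0 0", "grip": 32}}

```text
time_s: 5.35
tcp_pos: [0.487, 0.1216, 0.1089]
ee_rot: [[-0.998, -0.062, -0.001], [-0.062, 0.998, -0.001], [0.002, -0.001, -1.0]]
wrist_force: [0.2, 0.2, 0.3]
gripper_width: 0.361
gripper_force: 0.0
```

Request:
{"method": "play_rows", "body": {"commands": "0 0 0 0 0 0;0 0 0 0 0 0;0 0 0 0 0 0;0 0 0 0 0 0;0 0 0 0 0 0", "grip": 0}}

```text
time_s: 5.85
tcp_pos: [0.4879, 0.1226, 0.1099]
ee_rot: [[-0.998, -0.062, 0.001], [-0.062, 0.998, 0.001], [-0.001, 0.001, -1.0]]
wrist_force: [0.1, 2.8, 0.5]
gripper_width: 0.105
gripper_force: 29.8
```

Gripped: the opening is 9.1 mm, which matches the bar. Turning 90° anticlockwise.

Request:
{"method": "play_rows", "body": {"commands": "0 0 0 0 0 0.955;0 0 0 0 0 0.955;0 0 0 0 0 0.955;0 0 0 0 0 0.955;0 0 0 0 0 0.955;0 0 0 0 0 0.955;0 0 0 0 0 0.955;0 0 0 0 0 0.955;0 0 0 0 0 0.955;0 0 0 0 0 0.955;0 0 0 0 0 0.95;0 0 0 0 0 0;0 0 0 0 0 0"}}

```text
time_s: 7.15
tcp_pos: [0.4866, 0.1235, 0.1099]
ee_rot: [[0.065, -0.998, -0.001], [-0.998, -0.065, 0.003], [-0.003, 0.001, -1.0]]
wrist_force: [-5.3, 6.9, 2.8]
gripper_width: 0.098
gripper_force: 30.0
```

Request:
{"method": "play_rows", "body": {"commands": "0 0 0 0 0 0;0 0 0 0 0 0;0 0 0 0 0 0;0 0 0.7 0 0 0;0 0 0.75 0 0 0;0 0 0.75 0 0 0", "grip": 32}}

```text
time_s: 7.75
tcp_pos: [0.4873, 0.1213, 0.1763]
ee_rot: [[0.066, -0.998, -0.001], [-0.998, -0.066, -0.001], [0.001, 0.001, -1.0]]
wrist_force: [1.1, -0.2, 0.1]
gripper_width: 0.366
gripper_force: 0.0
```

Request:
{"method": "play_rows", "body": {"commands": "0.036 -0.544 0 0 0 0.955;0.036 -0.544 0 0 0 0.955;0.036 -0.544 0 0 0 0.955;0.036 -0.544 0 0 0 0.955;0.036 -0.544 0 0 0 0.955;0.036 -0.544 0 0 0 0.955;0.036 -0.544 0 0 0 0.955;0.036 -0.544 0 0 0 0.955;0.036 -0.544 0 0 0 0.955;0.036 -0.544 0 0 0 0.955;0.036 -0.544 0 0 0 0.95;0 0 0 0 0 0;0 0 0 0 0 0"}}

```text
time_s: 9.05
tcp_pos: [0.4992, -0.058, 0.1755]
ee_rot: [[0.998, 0.067, -0.0], [0.067, -0.998, -0.0], [-0.0, 0.0, -1.0]]
wrist_force: [0.0, 0.5, -0.1]
gripper_width: 0.368
gripper_force: 0.0
```

Request:
{"method": "play_rows", "body": {"commands": "0 0 -0.75 0 0 0;0 0 -0.75 0 0 0;0 0 -0.5 0 0 0;0 0 -0.2 0 0 0;0 0 0 0 0 0"}}

```text
time_s: 9.55
tcp_pos: [0.4989, -0.0573, 0.1091]
ee_rot: [[0.998, 0.07, -0.002], [0.07, -0.998, -0.0], [-0.002, 0.0, -1.0]]
wrist_force: [1.2, 0.3, 0.1]
gripper_width: 0.366
gripper_force: 0.0
```

Request:
{"method": "play_rows", "body": {"commands": "0 0 0 0 0 0;0 0 0 0 0 0;0 0 0 0 0 0;0 0 0 0 0 0;0 0 0 0 0 0", "grip": 0}}

```text
time_s: 10.05
tcp_pos: [0.4995, -0.0572, 0.1103]
ee_rot: [[0.998, 0.07, 0.001], [0.07, -0.998, 0.001], [0.001, -0.001, -1.0]]
wrist_force: [-1.7, 4.0, 3.4]
gripper_width: 0.103
gripper_force: 29.8
```

Request:
{"method": "play_rows", "body": {"commands": "0 0 0 0 0 -0.955;0 0 0 0 0 -0.955;0 0 0 0 0 -0.955;0 0 0 0 0 -0.955;0 0 0 0 0 -0.955;0 0 0 0 0 -0.955;0 0 0 0 0 -0.955;0 0 0 0 0 -0.955;0 0 0 0 0 -0.955;0 0 0 0 0 -0.955;0 0 0 0 0 -0.96;0 0 0 0 0 0;0 0 0 0 0 0"}}

```text
time_s: 11.35
tcp_pos: [0.4986, -0.0582, 0.1103]
ee_rot: [[0.068, -0.998, -0.001], [-0.998, -0.068, -0.001], [0.001, 0.001, -1.0]]
wrist_force: [-3.7, 0.1, 5.5]
gripper_width: 0.099
gripper_force: 30.0
```

Request:
{"method": "play_rows", "body": {"commands": "0 0 0 0 0 0;0 0 0 0 0 0;0 0 0 0 0 0;0 0 0.7 0 0 0;0 0 0.75 0 0 0;0 0 0.75 0 0 0;0 0 0 0 0 0", "grip": 32}}

```text
time_s: 12.05
tcp_pos: [0.5018, -0.0575, 0.1788]
ee_rot: [[0.066, -0.998, 0.007], [-0.998, -0.066, 0.0], [0.0, -0.007, -1.0]]
wrist_force: [1.1, -0.1, -0.1]
gripper_width: 0.367
gripper_force: 0.0
```

Request:
{"method": "play_rows", "body": {"commands": "-0.24 0.58 0 0 0 0;-0.24 0.58 0 0 0 0;-0.24 0.58 0 0 0 0;-0.24 0.58 0 0 0 0;-0.24 0.58 0 0 0 0;0 0 0 0 0 0;0 0 0 0 0 0"}}

```text
time_s: 12.75
tcp_pos: [0.4632, 0.0294, 0.1752]
ee_rot: [[0.066, -0.998, -0.001], [-0.998, -0.066, -0.0], [0.0, 0.001, -1.0]]
wrist_force: [0.2, -0.1, -0.3]
gripper_width: 0.371
gripper_force: 0.0
```

```bash
python3 - <<'E'
from station import r,cams
from h import *
s=r.sense(); print(s['time_s'],s['tcp_pos'],s['joints'])
o=[]
for n in("scene","side"):
    p,d=cams.capture(n); u,v=(305,255) if n=="scene" else (335,225)
    X,C=cloud(p,d,cams.camera_info(n)); k=(abs(X[:,0]-.463)<.03)&(abs(X[:,1]-.03)<.045)&(X[:,2]>.15)&(X[:,2]<.17)&(C.max(1)<70)
    print(n,k.sum(),X[k].min(0).round(3),X[k].max(0).round(3),np.median(X[k],0).round(3)) if k.sum() else 0
    o.append(cv2.resize(p[v-50:v+50,u-66:u+66],(396,300),interpolation=cv2.INTER_CUBIC))
cv2.imwrite("pics/c4.png",np.hstack(o))
E
```

```text
12.75 [0.46318463 0.02937344 0.17522846] [ 2.37687438e+01  7.37494503e+00 -2.31184476e+01  5.57673101e-04
 -5.95474415e+01 -2.00074508e+01]
scene 98 [ 0.454 -0.002  0.15 ] [0.467 0.062 0.168] [0.46  0.031 0.163]
side 66 [ 0.46  -0.002  0.15 ] [0.471 0.061 0.168] [0.466 0.03  0.161]
```

View pics/c4.png

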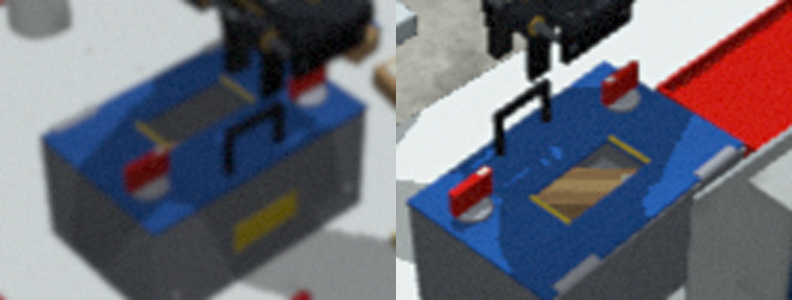

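Both bars are now parallel to the front edge, so the panel is unlocked, and the handle is at (0.463, 0.030). I'll grip it and work out the arc rows.

Request:
{"method": "play_rows", "body": {"commands": "0 0 -0.6 0 0 0;0 0 -0.6 0 0 0;0 0 -0.35 0 0 0;0 0 0 0 0 0"}}

```text
time_s: 13.25
tcp_pos: [0.4624, 0.0285, 0.1277]
ee_rot: [[0.063, -0.998, -0.003], [-0.998, -0.063, -0.001], [0.001, 0.004, -1.0]]
wrist_force: [0.5, 0.1, 0.8]
gripper_width: 0.371
gripper_force: 0.0
```

Request:
{"method": "play_rows", "body": {"commands": "0 0 0 0 0 0;0 0 0 0 0 0;0 0 0 0 0 0;0 0 0 0 0 0;0 0 0 0 0 0", "grip": 0}}

```text
time_s: 13.75
tcp_pos: [0.4627, 0.0293, 0.1297]
ee_rot: [[0.064, -0.998, -0.001], [-0.998, -0.064, -0.0], [0.0, 0.001, -1.0]]
wrist_force: [-3.8, 1.1, 4.1]
gripper_width: 0.101
gripper_force: 30.0
```

```bash
python3 - <<'E'
import numpy as np
t=np.linspace(0,1.85,33); x=-.14*np.cos(t)+.044*np.sin(t); z=.14*np.sin(t)+.044*np.cos(t)
print(';'.join(f"{a:.2f} {.065*a:.2f} {b:.2f} 0 0 0" for a,b in zip(np.diff(x)/.03,np.diff(z)/.03)))
E
```

```text
0.09 0.01 0.27 0 0 0;0.11 0.01 0.26 0 0 0;0.12 0.01 0.25 0 0 0;0.14 0.01 0.25 0 0 0;0.15 0.01 0.24 0 0 0;0.16 0.01 0.23 0 0 0;0.18 0.01 0.22 0 0 0;0.19 0.01 0.21 0 0 0;0.20 0.01 0.20 0 0 0;0.21 0.01 0.19 0 0 0;0.22 0.01 0.17 0 0 0;0.23 0.02 0.16 0 0 0;0.24 0.02 0.15 0 0 0;0.25 0.02 0.13 0 0 0;0.26 0.02 0.12 0 0 0;0.26 0.02 0.10 0 0 0;0.27 0.02 0.09 0 0 0;0.27 0.02 0.07 0 0 0;0.28 0.02 0.06 0 0 0;0.28 0.02 0.04 0 0 0;0.28 0.02 0.02 0 0 0;0.28 0.02 0.01 0 0 0;0.28 0.02 -0.01 0 0 0;0.28 0.02 -0.03 0 0 0;0.28 0.02 -0.04 0 0 0;0.28 0.02 -0.06 0 0 0;0.27 0.02 -0.07 0 0 0;0.27 0.02 -0.09 0 0 0;0.26 0.02 -0.11 0 0 0;0.26 0.02 -0.12 0 0 0;0.25 0.02 -0.13 0 0 0;0.24 0.02 -0.15 0 0 0
```

Request:
{"method": "play_rows", "body": {"commands": "0.09 0.01 0.27 0 0 0;0.11 0.01 0.26 0 0 0;0.12 0.01 0.25 0 0 0;0.14 0.01 0.25 0 0 0;0.15 0.01 0.24 0 0 0;0.16 0.01 0.23 0 0 0;0.18 0.01 0.22 0 0 0;0.19 0.01 0.21 0 0 0;0.20 0.01 0.20 0 0 0;0.21 0.01 0.19 0 0 0;0.22 0.01 0.17 0 0 0;0 0 0 0 0 0"}}

```text
time_s: 14.95
tcp_pos: [0.5153, 0.0326, 0.2064]
ee_rot: [[0.065, -0.998, -0.003], [-0.998, -0.065, -0.001], [0.0, 0.003, -1.0]]
wrist_force: [-10.7, 2.8, 7.6]
gripper_width: 0.104
gripper_force: 30.0
```

Request:
{"method": "play_rows", "body": {"commands": "0.23 0.02 0.16 0 0 0;0.24 0.02 0.15 0 0 0;0.25 0.02 0.13 0 0 0;0.26 0.02 0.12 0 0 0;0.26 0.02 0.10 0 0 0;0.27 0.02 0.09 0 0 0;0.27 0.02 0.07 0 0 0;0.28 0.02 0.06 0 0 0;0.28 0.02 0.04 0 0 0;0.28 0.02 0.02 0 0 0;0.28 0.02 0.01 0 0 0"}}

```text
time_s: 16.05
tcp_pos: [0.6066, 0.0387, 0.2385]
ee_rot: [[0.066, -0.998, 0.01], [-0.998, -0.066, -0.001], [0.001, -0.01, -1.0]]
wrist_force: [-3.1, -0.4, 8.8]
gripper_width: 0.08
gripper_force: 29.4
```

Request:
{"method": "play_rows", "body": {"commands": "0.28 0.02 -0.01 0 0 0;0.28 0.02 -0.03 0 0 0;0.28 0.02 -0.04 0 0 0;0.28 0.02 -0.06 0 0 0;0.27 0.02 -0.07 0 0 0;0.27 0.02 -0.09 0 0 0;0.26 0.02 -0.11 0 0 0;0.26 0.02 -0.12 0 0 0;0.25 0.02 -0.13 0 0 0;0.2 0.02 -0.12 0 0 0;0 0 0 0 0 0"}}

```text
time_s: 17.15
tcp_pos: [0.6844, 0.0439, 0.2174]
ee_rot: [[0.066, -0.998, 0.008], [-0.998, -0.066, -0.003], [0.003, -0.008, -1.0]]
wrist_force: [-8.9, -0.1, 15.9]
gripper_width: 0.005
gripper_force: 8.1
```

The grip slipped off the bar towards the end, so I'll check the panel angle.

```bash
python3 - <<'E'
from station import r,cams
from h import *
o=[]
for n in("scene","side"):
    p,d=cams.capture(n); u,v=(305,235) if n=="scene" else (335,215)
    X,C=cloud(p,d,cams.camera_info(n)); k=(X[:,0]>.4)&(X[:,0]<.75)&(abs(X[:,1]-.035)<.125)&(X[:,2]>.12)&(X[:,2]<.3)&ismask(C,'blue')
    P=X[k]; print(n,k.sum())
    if len(P)>50:
        lo=P[P[:,2]<.15]; hi=P[P[:,2]>np.percentile(P[:,2],85)]; print(lo.mean(0).round(3),hi.mean(0).round(3),P.max(0).round(3))
    k=ismask(C,'red')&(X[:,0]>.4)&(X[:,0]<.8)&(abs(X[:,1]-.035)<.125)&(X[:,2]>.12)&(X[:,2]<.3); print('red',X[k].mean(0).round(3) if k.sum() else 0)
    o.append(cv2.resize(p[v-75:v+75,u-99:u+99],(396,300),interpolation=cv2.INTER_CUBIC))
cv2.imwrite("pics/c5.png",np.hstack(o))
E
```

```text
scene 3338
[0.608 0.046 0.135] [0.644 0.046 0.257] [0.681 0.159 0.29 ]
red 0
side 855
[0.614 0.008 0.135] [ 0.655 -0.009  0.265] [0.696 0.123 0.286]
red [ 0.663 -0.021  0.218]
```

View pics/c5.png

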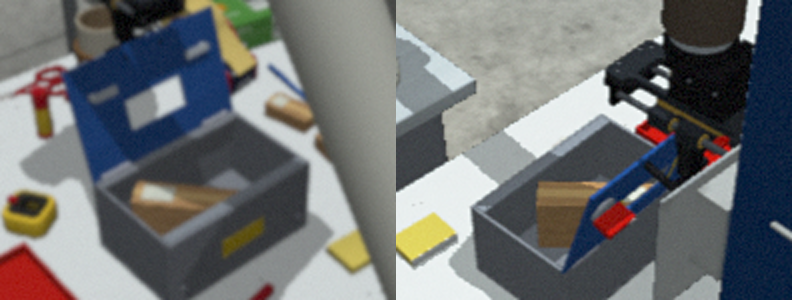

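The panel is fully up at about 1.86 rad, and the long carton lies diagonally in the bin. I'll lift clear, move over the bin and measure the carton.

Request:
{"method": "play_rows", "body": {"commands": "0 0 0.4 0 0 0;0 0 0.9 0 0 0;0 0 0.9 0 0 0;0 0 0.9 0 0 0;0 0 0.8 0 0 0;-0.7 0 0 0 0 0;-0.9 0 0 0 0 0;-0.9 0 0 0 0 0;-0.9 0 0 0 0 0;-0.9 0 0 0 0 0;-0.9 0 0 0 0 0;0 0 0 0 0 0;0 0 0 0 0 0", "grip": 70}}

```text
time_s: 18.55
tcp_pos: [0.5277, 0.0455, 0.3282]
ee_rot: [[0.065, -0.998, 0.006], [-0.998, -0.065, 0.001], [-0.001, -0.006, -1.0]]
wrist_force: [0.5, -0.5, 0.4]
gripper_width: 0.802
gripper_force: 0.0
```

```bash
python3 - <<'E'
from station import r,cams
from h import *
cl=[]
s=r.sense(); print(s['time_s'],s['tcp_pos'])
for n in("scene","side","wrist"):
    i=cams.camera_info(n); p,d=cams.capture(n); X,C=(wcloud if n=="wrist" else cloud)(p,d,i); 
    if n=="wrist": X,C=X[X[:,2]<.16],C[X[:,2]<.16]
    k=(abs(X[:,0]-.53)<.1)&(abs(X[:,1]-.035)<.13)&(X[:,2]<.13); cl.append((X[k],C[k]))
    b=k&ismask(C,'brown')&(X[:,2]>.075)&(X[:,2]<.1); P=X[b]
    print(n,b.sum(), cv2.minAreaRect(np.ascontiguousarray(P[:,:2],dtype=np.float32)) if len(P)>10 else 0, np.median(P[:,2]) if len(P) else 0)
im,zb=ortho(cl,.42,.64,-.12,.19,res=2000,splat=2); cv2.imwrite("pics/bin.png",im)
E
```

```text
18.55 [0.52769288 0.04547563 0.32823857]
scene 522 ((0.5320516228675842, 0.06351371854543686), (0.13277874886989594, 0.04754820466041565), 44.9509162902832) 0.08650831634311446
side 423 ((0.524116039276123, 0.05369944870471954), (0.14584000408649445, 0.05532180890440941), 40.474876403808594) 0.0859725864579232
wrist 3800 ((0.525230884552002, 0.05862107127904892), (0.15157702565193176, 0.04490690305829048), 44.888423919677734) 0.08554999397301194
```

View pics/bin.png

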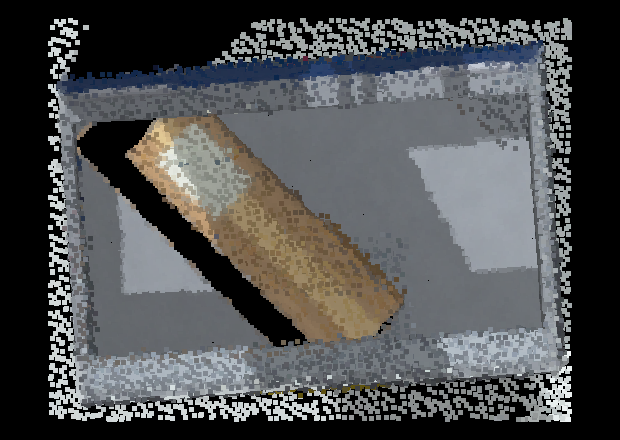

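The carton's centre is at (0.525, 0.059), its length is 45° off world x, and its top is at z 0.086. Before going in beside the open panel, I'll check the gripper body's real outline.

```bash
python3 - <<'E'
from station import r,cams
from h import *
s=r.sense(); R=np.array(s['ee_rot']);T=np.array(s['tcp_pos'])
A=[]
for n in("scene","side"):
    p,d=cams.capture(n); X,C=cloud(p,d,cams.camera_info(n)); A.append((X-T)@R)
L=np.vstack(A); L=L[(abs(L[:,0])<.15)&(abs(L[:,1])<.15)]
for z in np.arange(.02,-.17,-.01):
    q=L[(L[:,2]<z)&(L[:,2]>=z-.01)]
    if len(q)>3: print(f"{z:.2f} {len(q)} x {q[:,0].min():.3f} {q[:,0].max():.3f} y {q[:,1].min():.3f} {q[:,1].max():.3f}")
E
```

```text
-0.02 58 x -0.013 0.012 y -0.046 0.046
-0.03 154 x -0.014 0.013 y -0.047 0.045
-0.04 138 x -0.012 0.014 y -0.047 0.047
-0.05 144 x -0.011 0.014 y -0.047 0.048
-0.06 135 x -0.012 0.014 y -0.049 0.051
-0.07 111 x -0.012 0.013 y -0.051 0.053
-0.08 49 x -0.011 0.013 y -0.054 0.052
-0.09 154 x -0.037 0.038 y -0.089 0.088
-0.10 552 x -0.039 0.040 y -0.089 0.090
-0.11 825 x -0.040 0.040 y -0.093 0.091
-0.12 577 x -0.038 0.039 y -0.096 0.095
-0.13 1893 x -0.038 0.040 y -0.098 0.098
-0.14 419 x -0.038 0.035 y -0.093 0.089
-0.15 347 x -0.024 0.028 y -0.052 0.020
-0.16 353 x -0.024 0.029 y -0.053 0.019
```

The tips really sit 22 mm behind the reported TCP and the body starts 70 mm above the tips. So I'll grip the carton toward its front end, which keeps the body clear of the open panel.

Request:
{"method": "play_rows", "body": {"commands": "-0.126 -0.036 -0.82 0 0 -0.945;-0.126 -0.036 -0.82 0 0 -0.945;-0.126 -0.036 -0.82 0 0 -0.945;-0.126 -0.036 -0.82 0 0 -0.945;-0.126 -0.036 -0.82 0 0 -0.945;-0.126 -0.036 -0.82 0 0 -0.945;0 0 0 0 0 0;0 0 0 0 0 0", "grip": 58}}

```text
time_s: 19.6
tcp_pos: [0.5046, 0.0387, 0.1787]
ee_rot: [[-0.705, -0.709, 0.0], [-0.709, 0.705, -0.001], [0.0, -0.001, -1.0]]
wrist_force: [0.0, -0.6, 1.5]
gripper_width: 0.667
gripper_force: 0.0
```

Request:
{"method": "play_rows", "body": {"commands": "0 0 -0.7 0 0 0;0 0 -0.8 0 0 0;0 0 -0.8 0 0 0;0 0 -0.8 0 0 0;0 0 -0.8 0 0 0;0 0 -0.5 0 0 0;0 0 -0.25 0 0 0;0 0 0 0 0 0"}}

```text
time_s: 20.4
tcp_pos: [0.5047, 0.0391, 0.0391]
ee_rot: [[-0.706, -0.708, 0.001], [-0.708, 0.706, -0.0], [-0.001, -0.001, -1.0]]
wrist_force: [0.1, -0.4, -0.3]
gripper_width: 0.67
gripper_force: 0.0
```

Request:
{"method": "play_rows", "body": {"commands": "0 0 0 0 0 0;0 0 0 0 0 0;0 0 0 0 0 0;0 0 0 0 0 0;0 0 0 0 0 0", "grip": 0}}

```text
time_s: 20.9
tcp_pos: [0.5047, 0.039, 0.04]
ee_rot: [[-0.707, -0.707, 0.002], [-0.707, 0.707, 0.0], [-0.002, -0.001, -1.0]]
wrist_force: [0.1, -0.1, 5.3]
gripper_width: 0.504
gripper_force: 29.9
```

Request:
{"method": "play_rows", "body": {"commands": "0 0 0.1 0 0 0;-0.033 -0.05 0 0 0 0.708;-0.033 -0.05 0 0 0 0.708;-0.033 -0.05 0 0 0 0.708;-0.033 -0.05 0 0 0 0.708;-0.033 -0.05 0 0 0 0.708;-0.033 -0.05 0 0 0 0.708;-0.033 -0.05 0 0 0 0.708;-0.033 -0.05 0 0 0 0.708;0 0 0 0 0 0;0 0 0 0 0 0"}}

```text
time_s: 22.0
tcp_pos: [0.505, 0.0306, 0.0448]
ee_rot: [[0.066, -0.998, 0.019], [-0.998, -0.066, 0.006], [-0.005, -0.02, -1.0]]
wrist_force: [11.8, 4.7, -0.2]
gripper_width: 0.5
gripper_force: 42.3
```

```bash
python3 - <<'E'
from station import r,cams
from h import *
for n in("scene","side"):
    i=cams.camera_info(n); p,d=cams.capture(n); X,C=cloud(p,d,i)
    k=(abs(X[:,0]-.53)<.1)&(abs(X[:,1]-.035)<.13)&(X[:,2]>.078)&(X[:,2]<.1)&ismask(C,'brown'); P=X[k]
    print(n,k.sum(), cv2.minAreaRect(np.ascontiguousarray(P[:,:2],dtype=np.float32)) if len(P)>10 else 0,P.min(0),P.max(0))
E
```

```text
scene 278 ((0.505064845085144, 0.08012747019529343), (0.04146403446793556, 0.10627762228250504), 3.5978386402130127) [0.48120113 0.02768838 0.08720227] [0.52710077 0.13319332 0.09657837]
side 319 ((0.5045153498649597, 0.056728899478912354), (0.04732270911335945, 0.1528410017490387), 2.853402614593506) [ 0.48271528 -0.02049868  0.07817928] [0.53175599 0.13263487 0.09866458]
```

The carton is square (3°) and only a finger's outside is touching the front lip. I'll ease back and lift it out.

Request:
{"method": "play_rows", "body": {"commands": "0.1 0 0.1 0 0 0;0.1 0 0.3 0 0 0;0.05 0 0.5 0 0 0;0 0 0.5 0 0 0;0 0 0.6 0 0 0;0 0 0.8 0 0 0;0 0 0.8 0 0 0;0 0 0.8 0 0 0;0 0 0.6 0 0 0;0 0 0 0 0 0"}}

```text
time_s: 23.1
tcp_pos: [0.5039, 0.0269, 0.1939]
ee_rot: [[0.064, -0.998, 0.004], [-0.998, -0.064, 0.001], [-0.001, -0.004, -1.0]]
wrist_force: [0.2, -0.5, -2.1]
gripper_width: 0.505
gripper_force: 29.9
```

```bash
python3 - <<'E'
from station import r,cams
from h import *
for n in("scene","side"):
    i=cams.camera_info(n); p,d=cams.capture(n); X,C=cloud(p,d,i)
    k=(abs(X[:,0]-.53)<.1)&(abs(X[:,1]-.035)<.13)&(X[:,2]>.12)&(X[:,2]<.3)&ismask(C,'brown'); P=X[k]
    print(n,k.sum(),P.min(0),P.max(0))
    k=ismask(C,'red')&(X[:,0]>.35)&(X[:,0]<.75)&(X[:,1]>.2)&(X[:,1]<.5)&(X[:,2]<.03)
    print('tray',cv2.minAreaRect(np.ascontiguousarray(X[k][:,:2],dtype=np.float32)),X[k].min(0),X[k].max(0))
E
```

```text
scene 1390 [ 0.44806999 -0.0218133   0.16068481] [0.52285065 0.13095496 0.29728845]
tray ((0.5283960103988647, 0.3524363934993744), (0.23426908254623413, 0.21815548837184906), 1.9389097690582275) [ 4.08621200e-01  2.41724274e-01 -1.51517626e-04] [0.64706745 0.46348149 0.02706696]
side 1280 [ 0.47676035 -0.0238396   0.15798965] [0.55734411 0.13001266 0.29625692]
tray ((0.4749945402145386, 0.34939709305763245), (0.12270630896091461, 0.22368676960468292), 1.5668492317199707) [ 0.41138648  0.23684333 -0.00165412] [0.53702819 0.46029215 0.02526466]
```

Request:
{"method": "play_rows", "body": {"commands": "0 0.7 0 0 0 0;0 0.95 0 0 0 0;0 0.95 0 0 0 0;0 0.95 0 0 0 0;0 0.95 0 0 0 0;0 0.95 0 0 0 0;0.5 0.95 0 0 0 0;0.7 0.95 0 0 0 0;0.8 0.95 0 0 0 0;0.8 0.95 0 0 0 0;0.6 0.72 0 0 0 0;0 0 0 0 0 0;0 0 0 0 0 0"}}

```text
time_s: 24.5
tcp_pos: [0.604, 0.3254, 0.1885]
ee_rot: [[0.064, -0.998, -0.005], [-0.998, -0.064, -0.003], [0.003, 0.005, -1.0]]
wrist_force: [0.2, 0.0, -1.4]
gripper_width: 0.502
gripper_force: 29.9
```

Request:
{"method": "play_rows", "body": {"commands": "0 0 -0.7 0 0 0;0 0 -0.8 0 0 0;0 0 -0.8 0 0 0;0 0 -0.8 0 0 0;0 0 -0.8 0 0 0;0 0 -0.6 0 0 0;0 0 -0.3 0 0 0;0 0 -0.15 0 0 0;0 0 0 0 0 0"}}

```text
time_s: 25.4
tcp_pos: [0.605, 0.3254, 0.0434]
ee_rot: [[0.063, -0.998, -0.0], [-0.998, -0.063, -0.0], [0.0, 0.0, -1.0]]
wrist_force: [1.2, 0.0, -1.8]
gripper_width: 0.507
gripper_force: 29.9
```

Request:
{"method": "play_rows", "body": {"commands": "0 0 -0.07 0 0 0;0 0 0 0 0 0;0 0 0 0 0 0;0 0 0 0 0 0;0 0 0.4 0 0 0;0 0 0.8 0 0 0;0 0 0.9 0 0 0;0 0 0.95 0 0 0;0 0 0.95 0 0 0;0 0 0.95 0 0 0;0 0 0.95 0 0 0;0 0 0.95 0 0 0;0 0 0.95 0 0 0;0 0 0.95 0 0 0;0 0 0.3 0 0 0;0 0 0 0 0 0", "grip": 58}}

```text
time_s: 27.0
tcp_pos: [0.6055, 0.3261, 0.315]
ee_rot: [[0.064, -0.998, 0.003], [-0.998, -0.064, 0.003], [-0.003, -0.003, -1.0]]
wrist_force: [-0.0, 0.3, 0.6]
gripper_width: 0.668
gripper_force: 0.0
```

Request:
{"method": "play_rows", "body": {"commands": "0.26 -0.935 0 0 0 0;0.26 -0.935 0 0 0 0;0.26 -0.935 0 0 0 0;0.26 -0.935 0 0 0 0;0.26 -0.935 0 0 0 0;0.26 -0.935 0 0 0 0;0.26 -0.935 0 0 0 0;0.26 -0.935 0 0 0 0;0.26 -0.935 0 0 0 0;0.26 -0.935 0 0 0 0;0 0 0 0 0 0;0 0 0 0 0 0", "grip": 26}}

```text
time_s: 28.2
tcp_pos: [0.6826, 0.0448, 0.3106]
ee_rot: [[0.062, -0.998, -0.004], [-0.998, -0.062, -0.0], [0.0, 0.004, -1.0]]
wrist_force: [0.6, -0.3, -0.0]
gripper_width: 0.298
gripper_force: 0.0
```

```bash
python3 - <<'E'
from station import r,cams
from h import *
s=r.sense(); print(s['time_s'],s['tcp_pos'],s['gripper_width'])
for n in("scene","side"):
    i=cams.camera_info(n); p,d=cams.capture(n); X,C=cloud(p,d,i)
    k=(abs(X[:,0]-.53)<.12)&(X[:,1]>.2)&(X[:,1]<.5)&(X[:,2]>.06)&(X[:,2]<.11)&ismask(C,'brown'); P=X[k]
    print(n,k.sum(),P.min(0).round(3),P.max(0).round(3)) if k.sum() else 0
    k=(X[:,0]>.62)&(X[:,0]<.74)&(abs(X[:,1]-.04)<.04)&(X[:,2]>.22)&(X[:,2]<.26)&(C.max(1)<60); P=X[k]
    print('bar',k.sum(),P.min(0).round(3),P.max(0).round(3),np.median(P,0)) if k.sum() else 0
    o=p[160:330,180:400] if n=="scene" else p[130:330,240:480]
    cv2.imwrite(f"pics/c6{n}.png",cv2.resize(o,(396,300)))
cv2.imwrite("pics/c6.png",np.hstack([cv2.imread(f"pics/c6{n}.png") for n in("scene","side")]))
E
```

```text
28.2 [0.68264903 0.04480326 0.31064585] 0.2979435617999814
scene 1069 [0.576 0.276 0.06 ] [0.63  0.428 0.091]
bar 3 [0.637 0.04  0.243] [0.679 0.071 0.252] [0.63876816 0.06876738 0.25177665]
bar 235 [0.643 0.009 0.235] [0.69  0.074 0.256] [0.6738964  0.04135201 0.2445164 ]
```

View pics/c6.png

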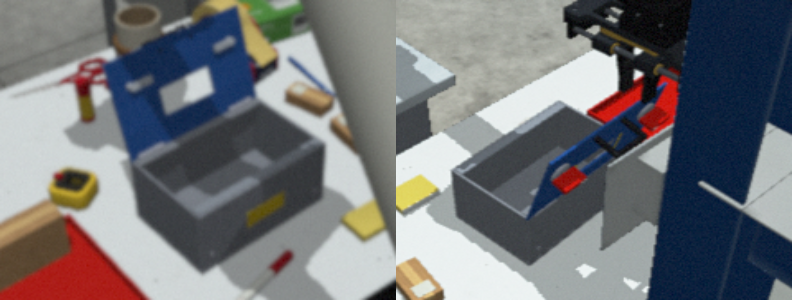

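The bin is empty, the carton stands in the tray and the panel is still up. Gripping the handle again.

Request:
{"method": "play_rows", "body": {"commands": "0 0 -0.8 0 0 0;0 0 -0.8 0 0 0;0 0 -0.7 0 0 0;0 0 -0.5 0 0 0;0 0 -0.4 0 0 0;0 0 -0.3 0 0 0;0 0 -0.1 0 0 0;0 0 0 0 0 0"}}

```text
time_s: 29.1
tcp_pos: [0.6833, 0.0456, 0.2048]
ee_rot: [[0.064, -0.998, -0.0], [-0.998, -0.064, -0.0], [0.0, 0.0, -1.0]]
wrist_force: [-0.3, 0.1, 0.4]
gripper_width: 0.295
gripper_force: 0.0
```

Request:
{"method": "play_rows", "body": {"commands": "0 0 0 0 0 0;0 0 0 0 0 0;0 0 0 0 0 0;0 0 0 0 0 0;0 0 0 0 0 0", "grip": 0}}

```text
time_s: 29.6
tcp_pos: [0.683, 0.0453, 0.2055]
ee_rot: [[0.064, -0.998, 0.0], [-0.998, -0.064, -0.0], [0.0, -0.0, -1.0]]
wrist_force: [-1.7, 0.0, 3.1]
gripper_width: 0.103
gripper_force: 30.0
```

Request:
{"method": "play_rows", "body": {"commands": "-0.24 -0.02 0.15 0 0 0;-0.25 -0.02 0.13 0 0 0;-0.26 -0.02 0.12 0 0 0;-0.26 -0.02 0.11 0 0 0;-0.27 -0.02 0.09 0 0 0;-0.27 -0.02 0.07 0 0 0;-0.28 -0.02 0.06 0 0 0;-0.28 -0.02 0.04 0 0 0;-0.28 -0.02 0.03 0 0 0;-0.28 -0.02 0.01 0 0 0"}}

```text
time_s: 30.6
tcp_pos: [0.6034, 0.04, 0.2311]
ee_rot: [[0.064, -0.998, 0.004], [-0.998, -0.064, 0.001], [-0.001, -0.004, -1.0]]
wrist_force: [3.7, 4.2, 3.4]
gripper_width: 0.104
gripper_force: 30.0
```

Request:
{"method": "play_rows", "body": {"commands": "-0.28 -0.02 -0.01 0 0 0;-0.28 -0.02 -0.02 0 0 0;-0.28 -0.02 -0.04 0 0 0;-0.28 -0.02 -0.06 0 0 0;-0.27 -0.02 -0.07 0 0 0;-0.27 -0.02 -0.09 0 0 0;-0.26 -0.02 -0.10 0 0 0;-0.26 -0.02 -0.12 0 0 0;-0.25 -0.02 -0.13 0 0 0;-0.24 -0.02 -0.15 0 0 0"}}

```text
time_s: 31.6
tcp_pos: [0.5214, 0.0344, 0.2045]
ee_rot: [[0.063, -0.998, -0.002], [-0.998, -0.064, 0.002], [-0.002, 0.002, -1.0]]
wrist_force: [1.0, 6.5, 0.6]
gripper_width: 0.104
gripper_force: 30.0
```

Request:
{"method": "play_rows", "body": {"commands": "-0.23 -0.02 -0.16 0 0 0;-0.22 -0.01 -0.17 0 0 0;-0.21 -0.01 -0.19 0 0 0;-0.20 -0.01 -0.20 0 0 0;-0.19 -0.01 -0.21 0 0 0;-0.18 -0.01 -0.22 0 0 0;-0.16 -0.01 -0.23 0 0 0;-0.15 -0.01 -0.24 0 0 0;-0.14 -0.01 -0.25 0 0 0;-0.12 -0.01 -0.25 0 0 0;-0.11 -0.01 -0.26 0 0 0;-0.09 -0.01 -0.27 0 0 0;0 0 0 0 0 0"}}

```text
time_s: 32.9
tcp_pos: [0.4627, 0.0296, 0.1263]
ee_rot: [[0.064, -0.998, 0.0], [-0.998, -0.064, -0.0], [0.0, -0.0, -1.0]]
wrist_force: [2.8, 4.8, 4.6]
gripper_width: 0.102
gripper_force: 30.0
```

Request:
{"method": "play_rows", "body": {"commands": "0 0 -0.08 0 0 0;0 0 -0.08 0 0 0;0 0 0 0 0 0"}}

```text
time_s: 33.2
tcp_pos: [0.4628, 0.0293, 0.1256]
ee_rot: [[0.066, -0.998, 0.001], [-0.998, -0.066, -0.001], [0.001, -0.001, -1.0]]
wrist_force: [-9.1, 5.0, 29.6]
gripper_width: 0.105
gripper_force: 30.0
```

```bash
python3 - <<'E'
from station import r,cams
from h import *
f0=np.load("pics/scene0.npz")
for n in("scene","side"):
    i=cams.camera_info(n); p,d=cams.capture(n)
    for tag,(X,C) in(("now",cloud(p,d,i)),("start",cloud(np.load(f"pics/{n}0.npz")['p'],np.load(f"pics/{n}0.npz")['d'],i))):
        b=ismask(C,'blue')&(X[:,0]>.44)&(X[:,0]<.61)&(X[:,1]>-.09)&(X[:,1]<.16)&(X[:,2]>.1)&(X[:,2]<.16)
        fr=X[b&(X[:,0]<.49)]; bk=X[b&(X[:,0]>.57)]
        print(n,tag,np.median(fr[:,2]),np.median(bk[:,2]))
E
```

```text
scene now 0.12000366936038367 0.12004275355486278
scene start 0.120103035484066 0.12012500147777357
side now 0.11908794630297807 0.11944022329288492
side start 0.11934075729398531 0.1193325909555103
```

The panel is shut (front and back faces both at 0.1195–0.120, as at the start). Next I'll lock the right fastener.

Request:
{"method": "play_rows", "body": {"commands": "0 0 0.13 0 0 0;0 0 0 0 0 0;0 0 0 0 0 0;0 0 0 0 0 0;0 0 0.6 0 0 0;0 0 0.8 0 0 0;0 0 0.5 0 0 0;0 0 0 0 0 0", "grip": 32}}

```text
time_s: 34.1
tcp_pos: [0.4638, 0.0295, 0.1831]
ee_rot: [[0.064, -0.998, 0.002], [-0.998, -0.064, 0.0], [-0.0, -0.002, -1.0]]
wrist_force: [0.0, 0.5, -0.1]
gripper_width: 0.366
gripper_force: 0.0
```

Request:
{"method": "play_rows", "body": {"commands": "0.24 -0.58 0 0 0 0;0.24 -0.58 0 0 0 0;0.24 -0.58 0 0 0 0;0.24 -0.58 0 0 0 0;0.24 -0.58 0 0 0 0;0 0 0 0 0 0;0 0 0 0 0 0"}}

```text
time_s: 34.8
tcp_pos: [0.498, -0.0578, 0.1804]
ee_rot: [[0.062, -0.998, -0.003], [-0.998, -0.062, -0.0], [-0.0, 0.003, -1.0]]
wrist_force: [-1.2, -0.6, -0.2]
gripper_width: 0.368
gripper_force: 0.0
```

Request:
{"method": "play_rows", "body": {"commands": "0 0 -0.75 0 0 0;0 0 -0.75 0 0 0;0 0 -0.6 0 0 0;0 0 -0.25 0 0 0;0 0 0 0 0 0"}}

```text
time_s: 35.3
tcp_pos: [0.4979, -0.0572, 0.1104]
ee_rot: [[0.064, -0.998, -0.003], [-0.998, -0.064, -0.001], [0.0, 0.003, -1.0]]
wrist_force: [0.0, 0.3, 0.9]
gripper_width: 0.366
gripper_force: 0.0
```

Request:
{"method": "play_rows", "body": {"commands": "0 0 0 0 0 0;0 0 0 0 0 0;0 0 0 0 0 0;0 0 0 0 0 0;0 0 0 0 0 0", "grip": 0}}

```text
time_s: 35.8
tcp_pos: [0.4986, -0.0576, 0.1121]
ee_rot: [[0.064, -0.998, -0.0], [-0.998, -0.064, -0.0], [-0.0, 0.0, -1.0]]
wrist_force: [-3.0, 1.5, 4.4]
gripper_width: 0.096
gripper_force: 30.0
```

Request:
{"method": "play_rows", "body": {"commands": "0 0 0 0 0 0.955;0 0 0 0 0 0.955;0 0 0 0 0 0.955;0 0 0 0 0 0.955;0 0 0 0 0 0.955;0 0 0 0 0 0.955;0 0 0 0 0 0.955;0 0 0 0 0 0.955;0 0 0 0 0 0.955;0 0 0 0 0 0.955;0 0 0 0 0 0.95;0 0 0 0 0 0;0 0 0 0 0 0"}}

```text
time_s: 37.1
tcp_pos: [0.4991, -0.0572, 0.1121]
ee_rot: [[0.998, 0.065, 0.0], [0.065, -0.998, 0.0], [0.0, -0.0, -1.0]]
wrist_force: [-2.2, 2.9, 5.5]
gripper_width: 0.101
gripper_force: 30.0
```

Request:
{"method": "play_rows", "body": {"commands": "0 0 0 0 0 0;0 0 0 0 0 0;0 0 0 0 0 0;0 0 0.7 0 0 0;0 0 0.75 0 0 0;0 0 0.75 0 0 0", "grip": 32}}

```text
time_s: 37.7
tcp_pos: [0.499, -0.0578, 0.1779]
ee_rot: [[0.998, 0.067, -0.001], [0.067, -0.998, -0.0], [-0.001, 0.0, -1.0]]
wrist_force: [0.6, 1.0, 0.4]
gripper_width: 0.362
gripper_force: 0.0
```

Request:
{"method": "play_rows", "body": {"commands": "-0.036 0.544 0 0 0 -0.955;-0.036 0.544 0 0 0 -0.955;-0.036 0.544 0 0 0 -0.955;-0.036 0.544 0 0 0 -0.955;-0.036 0.544 0 0 0 -0.955;-0.036 0.544 0 0 0 -0.955;-0.036 0.544 0 0 0 -0.955;-0.036 0.544 0 0 0 -0.955;-0.036 0.544 0 0 0 -0.955;-0.036 0.544 0 0 0 -0.955;-0.036 0.544 0 0 0 -0.95;0 0 0 0 0 0;0 0 0 0 0 0"}}

```text
time_s: 39.0
tcp_pos: [0.4871, 0.1219, 0.1772]
ee_rot: [[0.066, -0.998, -0.0], [-0.998, -0.066, -0.0], [0.0, 0.0, -1.0]]
wrist_force: [0.3, 0.2, -0.2]
gripper_width: 0.368
gripper_force: 0.0
```

Request:
{"method": "play_rows", "body": {"commands": "0 0 -0.75 0 0 0;0 0 -0.75 0 0 0;0 0 -0.5 0 0 0;0 0 -0.2 0 0 0;0 0 0 0 0 0"}}

```text
time_s: 39.5
tcp_pos: [0.4868, 0.1212, 0.1109]
ee_rot: [[0.064, -0.998, -0.002], [-0.998, -0.064, -0.001], [0.001, 0.002, -1.0]]
wrist_force: [-0.2, -1.4, 0.7]
gripper_width: 0.362
gripper_force: 0.0
```

Request:
{"method": "play_rows", "body": {"commands": "0 0 0 0 0 0;0 0 0 0 0 0;0 0 0 0 0 0;0 0 0 0 0 0;0 0 0 0 0 0", "grip": 0}}

```text
time_s: 40.0
tcp_pos: [0.4867, 0.122, 0.112]
ee_rot: [[0.064, -0.998, -0.001], [-0.998, -0.064, -0.0], [-0.0, 0.001, -1.0]]
wrist_force: [-2.7, 1.1, 4.7]
gripper_width: 0.098
gripper_force: 30.0
```

Request:
{"method": "play_rows", "body": {"commands": "0 0 0 0 0 -0.955;0 0 0 0 0 -0.955;0 0 0 0 0 -0.955;0 0 0 0 0 -0.955;0 0 0 0 0 -0.955;0 0 0 0 0 -0.955;0 0 0 0 0 -0.955;0 0 0 0 0 -0.955;0 0 0 0 0 -0.955;0 0 0 0 0 -0.955;0 0 0 0 0 -0.95;0 0 0 0 0 0;0 0 0 0 0 0"}}

```text
time_s: 41.3
tcp_pos: [0.4863, 0.1224, 0.112]
ee_rot: [[-0.998, -0.06, -0.001], [-0.06, 0.998, 0.0], [0.001, 0.001, -1.0]]
wrist_force: [-5.4, 3.0, 5.4]
gripper_width: 0.1
gripper_force: 30.0
```

Request:
{"method": "play_rows", "body": {"commands": "0 0 0 0 0 0;0 0 0 0 0 0;0 0 0 0 0 0;0 0 0.7 0 0 0;0 0 0.75 0 0 0;0 0 0.75 0 0 0;0 0 0.9 0 0 0;0 0 0.9 0 0 0;0 0 0 0 0 0", "grip": 64}}

```text
time_s: 42.2
tcp_pos: [0.4896, 0.1227, 0.2355]
ee_rot: [[-0.998, -0.06, 0.008], [-0.06, 0.998, 0.003], [-0.008, 0.003, -1.0]]
wrist_force: [-0.2, 0.6, 0.3]
gripper_width: 0.722
gripper_force: 0.0
```

```bash
cat >> h.py <<'E'
def smalls(clouds,zlo=.018,zhi=.045,box=(.35,.85,-.48,-.12)):
    im,zb=ortho([(X[(X[:,2]>zlo)&(X[:,2]<zhi)],C[(X[:,2]>zlo)&(X[:,2]<zhi)]) for X,C in clouds],*box,splat=2)
    m=np.zeros(zb.shape,np.uint8)
    hs=cv2.cvtColor(im,cv2.COLOR_BGR2HSV); m[(zb>0)]=255
    n,l,st,ce=cv2.connectedComponentsWithStats(cv2.morphologyEx(m,cv2.MORPH_OPEN,np.ones((7,7))))
    out=[]
    for k in range(1,n):
        if st[k,4]<1500: continue
        rr,cc=np.nonzero(l==k); (cx,cy),(w,h),a=cv2.minAreaRect(np.stack([box[1]-rr/1000,box[3]-cc/1000],1).astype(np.float32)*1000)
        L=max(w,h); ang=a if w>=h else a+90
        out.append(((cx/1000,cy/1000),(L,min(w,h)),(ang+90)%180-90,np.median(im[l==k],0)))
    return out
E
python3 - <<'E'
from station import r,cams
from h import *
cl=[];o=[]
for n in("scene","side"):
    p,d=cams.capture(n); X,C=cloud(p,d,cams.camera_info(n)); cl.append((X,C))
    for q in smalls([(X,C)]): print(n,np.round(q[0],3),np.round(q[1]),round(q[2],1),q[3])
    u,v=(330,255) if n=="scene" else (300,270)
    o.append(cv2.resize(p[v-100:v+100,u-132:u+132],(396,300),interpolation=cv2.INTER_CUBIC))
cv2.imwrite("pics/c7.png",np.hstack(o))
E
```

```text
scene [ 0.652 -0.223] [85. 36.] 16.5 [ 94. 132. 159.]
scene [ 0.484 -0.203] [88. 52.] -5.3 [106. 148. 169.]
scene [ 0.477 -0.337] [86. 43.] 18.4 [104. 144. 169.]
side [ 0.656 -0.23 ] [86. 47.] 14.5 [119. 161. 190.]
side [ 0.6   -0.343] [86. 45.] -2.7 [114. 164. 193.]
side [ 0.487 -0.205] [86. 52.] -7.3 [113. 161. 197.]
side [ 0.48 -0.34] [88. 47.] 20.0 [120. 167. 195.]
```

View pics/c7.png

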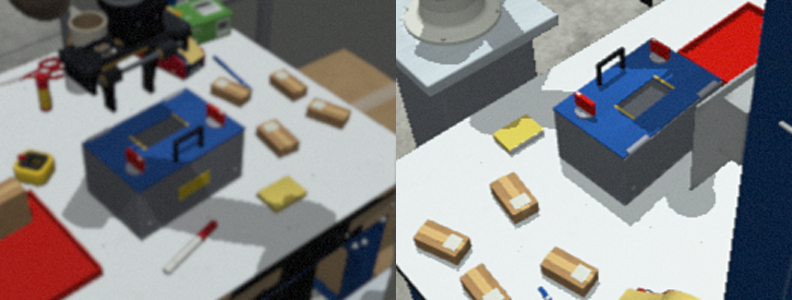

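Both fasteners are locked again and the bystanders are untouched. One small carton has been knocked from (0.538, −0.230) to about (0.486, −0.204). I'll hover and measure the cartons with the wrist camera.

Request:
{"method": "play_rows", "body": {"commands": "0.5 -0.936 0 0 0 0;0.5 -0.936 0 0 0 0;0.5 -0.936 0 0 0 0;0.5 -0.936 0 0 0 0;0.5 -0.936 0 0 0 0;0.5 -0.936 0 0 0 0;0.5 -0.936 0 0 0 0;0.5 -0.936 0 0 0 0;0.5 -0.936 0 0 0 0;0.5 -0.936 0 0 0 0;0.5 -0.936 0 0 0 0;0.5 -0.936 0 0 0 0;0.5 -0.936 0 0 0 0;0.5 -0.936 0 0 0 0;0 0 0 0 0 0;0 0 0 0 0 0"}}

```text
time_s: 43.9
tcp_pos: [0.6965, -0.2715, 0.2284]
ee_rot: [[-0.998, -0.058, -0.004], [-0.058, 0.998, 0.001], [0.004, 0.002, -1.0]]
wrist_force: [-0.5, 0.3, -0.4]
gripper_width: 0.733
gripper_force: 0.0
```

```bash
python3 - <<'E'
from station import r,cams
from h import *
s=r.sense(); print(s['time_s'],s['tcp_pos'],s['joints'])
i=cams.camera_info("wrist"); p,d=cams.capture("wrist"); np.savez("pics/w8.npz",p=p,d=d,**i)
X,C=wcloud(p,d,i)
k=(X[:,0]>.35)&(X[:,0]<.8)&(X[:,1]<-.15)&(X[:,1]>-.45)&(X[:,2]<.1)
for q in smalls([(X[k],C[k])],zlo=.021,zhi=.035): print(np.round(q[0],4),np.round(q[1],1),round(q[2],1),q[3])
cv2.imwrite("pics/w8.png",p)
b=ismask(C,'blue')&(X[:,2]>.11)&(X[:,2]<.13)&(X[:,0]<.65); print(b.sum())
E
```

```text
43.9 [ 0.69646899 -0.27153493  0.22842272] [-8.97137727e+00  3.39729926e+01  2.45583968e+01 -3.41314072e-02
 -8.08408482e+01 -7.76955065e+01]
[ 0.6547 -0.2288] [86.8 46. ] 14.6 [100. 128. 151.]
[ 0.5982 -0.3406] [85.2 45.5] -2.9 [104. 133. 159.]
[ 0.4904 -0.2048] [75.7 52.3] -7.3 [ 77.   98.5 115. ]
[ 0.4906 -0.3337] [61. 46.] 20.6 [109. 137. 161.]
11833
```

View pics/w8.png

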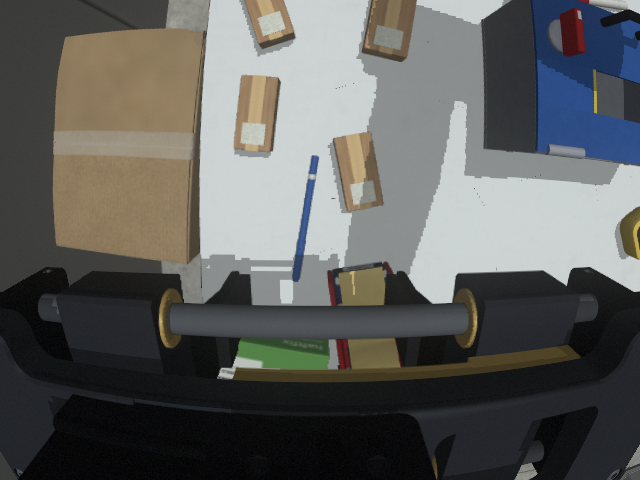

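The wrist view shows cartons at (358,172), (257,113), (388,28) and (270,20), with a blue pen at (305,215) between the upper ones. I'll pick the one at (0.655, −0.229) with a narrow opening to clear the pen.

Request:
{"method": "play_rows", "body": {"commands": "-0.2 0.2 -0.4 0 0 0.19;-0.2 0.2 -0.8 0 0 0.19;-0.2 0.2 -0.8 0 0 0.19;-0.2 0.2 -0.8 0 0 0.19;-0.2 0.2 -0.8 0 0 0.19;-0.2 0.2 -0.8 0 0 0.19;-0.19 0.22 -0.8 0 0 0.17;0 0 -0.8 0 0 0;0 0 0 0 0 0;0 0 0 0 0 0", "grip": 54}}

```text
time_s: 44.95
tcp_pos: [0.6555, -0.2279, 0.0521]
ee_rot: [[-0.967, -0.255, -0.0], [-0.255, 0.967, -0.001], [0.0, -0.0, -1.0]]
wrist_force: [-0.4, -0.2, -0.2]
gripper_width: 0.617
gripper_force: 0.0
```

Request:
{"method": "play_rows", "body": {"commands": "0 0 -0.8 0 0 0;0 0 -0.7 0 0 0;0 0 -0.3 0 0 0;0 0 -0.15 0 0 0;0 0 0 0 0 0"}}

```text
time_s: 45.45
tcp_pos: [0.6561, -0.2286, -0.0062]
ee_rot: [[-0.967, -0.253, 0.001], [-0.253, 0.967, -0.0], [-0.001, -0.001, -1.0]]
wrist_force: [-0.1, -0.4, -0.4]
gripper_width: 0.624
gripper_force: 0.0
```

Request:
{"method": "play_rows", "body": {"commands": "0 0 0 0 0 0;0 0 0 0 0 0;0 0 0 0 0 0;0 0 0 0 0 0;0 0 0 0 0 0", "grip": 0}}

```text
time_s: 45.95
tcp_pos: [0.6561, -0.2287, -0.006]
ee_rot: [[-0.967, -0.253, 0.002], [-0.253, 0.967, -0.001], [-0.001, -0.001, -1.0]]
wrist_force: [0.1, 0.5, 4.8]
gripper_width: 0.457
gripper_force: 30.0
```

The opening is 39.8 mm, so it's a 40 mm carton that passes. I'll lift it and refine the slot position from the saved clouds.

Request:
{"method": "play_rows", "body": {"commands": "0 0 0.3 0 0 0;0 0 0.8 0 0 0;0 0 0.9 0 0 0;0 0 0.9 0 0 0;0 0 0.9 0 0 0;0 0 0.9 0 0 0;0 0 0.9 0 0 0;0 0 0.1 0 0 0;0 0 0 0 0 0"}}

```text
time_s: 46.85
tcp_pos: [0.6555, -0.2284, 0.1647]
ee_rot: [[-0.968, -0.253, 0.001], [-0.253, 0.968, 0.0], [-0.001, 0.0, -1.0]]
wrist_force: [-0.8, 0.7, -0.6]
gripper_width: 0.455
gripper_force: 30.0
```

```bash
python3 - <<'E'
from h import *
from station import r,cams
def yel(X,C):
    h=cv2.cvtColor(C[None],cv2.COLOR_BGR2HSV)[0].astype(int)
    return (h[:,0]>18)&(h[:,0]<34)&(h[:,1]>110)&(h[:,2]>80)&(X[:,2]>.112)&(X[:,2]<.126)&(X[:,0]>.5)&(X[:,0]<.58)&(X[:,1]>-.03)&(X[:,1]<.11)
pn={n:cams.capture(n) for n in("scene","side")}
for n in("scene0","side0","w8","scene","side"):
    if n in pn: p,d=pn[n]; f=cams.camera_info(n)
    else: f=np.load(f"pics/{n}.npz"); p,d=f['p'],f['d']
    X,C=(wcloud if n[0]=='w' else cloud)(p,d,f); Y=X[yel(X,C)]
    a,b=Y[Y[:,1]>.035],Y[Y[:,1]<=.035]
    if len(a) and len(b):
        A,B=[(q.min(0)+q.max(0))/2 for q in(a,b)]; print(n,len(a),len(b),A.round(4),B.round(4),((A+B)/2).round(4))
s=r.sense(); print(s['tcp_pos'],s['gripper_width'])
E
```

```text
side0 18 17 [0.5368 0.0841 0.119 ] [ 0.5428 -0.0107  0.1195] [0.5398 0.0367 0.1192]
side 18 13 [0.5382 0.0829 0.1208] [ 0.5502 -0.0114  0.1203] [0.5442 0.0358 0.1205]
[ 0.65441253 -0.22820098  0.16233019] 0.4505951304548991
```

```bash
python3 - <<'E'
from h import *
a=np.arctan2(.0122,.1792); ux=np.array([np.cos(a),np.sin(a)]); uy=np.array([-np.sin(a),np.cos(a)]); o=np.array([.493,.0325])  # fastener midpoint
for n in("scene0","side0","w1","w8"):
    f=np.load(f"pics/{n}.npz"); p,d=f['p'],f['d']; X,C=(wcloud if n[0]=='w' else cloud)(p,d,f)
    b=ismask(C,'blue')&(X[:,2]>.113)&(X[:,2]<.126); P=X[b][:,:2]-o; u,v=P@ux,P@uy
    res=[]
    for v0 in np.arange(-.03,.031,.01):
        q=u[abs(v-v0)<.005]; lo=q[(q<.045)&(q>.0)]; hi=q[(q>.045)&(q<.1)]
        res.append((v0.round(2),lo.max().round(4) if len(lo) else None,hi.min().round(4) if len(hi) else None))
    print(n,res)
    yl=[]
    for u0 in(.035,.045,.055):
        q=v[abs(u-u0)<.005]; l=q[(q<0)&(q>-.09)]; h=q[(q>0)&(q<.09)]; yl.append((l.max().round(4) if len(l) else None,h.min().round(4) if len(h) else None))
    print(yl)
    F=X[ismask(C,'red')&(X[:,2]>.148)&(X[:,2]<.156)&(X[:,0]<.6)&(X[:,0]>.4)&(X[:,1]<.2)]
E
```

```text
scene0 [(np.float64(-0.03), np.float64(0.0246), np.float64(0.0677)), (np.float64(-0.02), np.float64(0.0246), np.float64(0.0682)), (np.float64(-0.01), np.float64(0.025), np.float64(0.0693)), (np.float64(0.0), np.float64(0.0266), np.float64(0.0678)), (np.float64(0.01), np.float64(0.0257), np.float64(0.0678)), (np.float64(0.02), np.float64(0.0278), np.float64(0.0677)), (np.float64(0.03), np.float64(0.0248), np.float64(0.0681))]
[(np.float64(-0.0555), np.float64(0.054)), (np.float64(-0.0557), np.float64(0.0543)), (np.float64(-0.0538), np.float64(0.0523))]
side0 [(np.float64(-0.03), np.float64(0.0265), np.float64(0.0702)), (np.float64(-0.02), np.float64(0.0252), np.float64(0.0682)), (np.float64(-0.01), np.float64(0.0262), np.float64(0.0711)), (np.float64(0.0), np.float64(0.0279), np.float64(0.072)), (np.float64(0.01), np.float64(0.0249), np.float64(0.0713)), (np.float64(0.02), np.float64(0.0257), np.float64(0.0711)), (np.float64(0.03), np.float64(0.0274), np.float64(0.0698))]
[(np.float64(-0.0496), np.float64(0.0464)), (np.float64(-0.0519), np.float64(0.0531)), (np.float64(-0.0502), np.fl
[... 324 characters left out ...]
, (np.float64(0.03), np.float64(0.0235), np.float64(0.0674))]
[(np.float64(-0.043), np.float64(0.052)), (np.float64(-0.043), np.float64(0.0516)), (np.float64(-0.0435), np.float64(0.0521))]
w8 [(np.float64(-0.03), np.float64(0.0239), np.float64(0.0678)), (np.float64(-0.02), np.float64(0.024), np.float64(0.0676)), (np.float64(-0.01), np.float64(0.0246), np.float64(0.0679)), (np.float64(0.0), np.float64(0.0242), np.float64(0.0679)), (np.float64(0.01), np.float64(0.0241), np.float64(0.068)), (np.float64(0.02), np.float64(0.0245), np.float64(0.0681)), (np.float64(0.03), np.float64(0.0236), np.float64(0.0687))]
[(np.float64(-0.0489), None), (np.float64(-0.0492), None), (np.float64(-0.0496), None)]
```

Request:
{"method": "play_rows", "body": {"commands": "-0.388 0.883 0 0 0 0.922;-0.388 0.883 0 0 0 0.922;-0.388 0.883 0 0 0 0.922;-0.388 0.883 0 0 0 0.922;-0.388 0.883 0 0 0 0.922;-0.388 0.883 0 0 0 0.922;-0.388 0.883 0 0 0 0.922;-0.388 0.883 0 0 0 0.922;-0.388 0.883 0 0 0 0.922;-0.388 0.883 0 0 0 0.922;0 0 0 0 0 0;0 0 0 0 0 0;0 0 0 0 0 0"}}

```text
time_s: 48.25
tcp_pos: [0.5389, 0.0358, 0.1632]
ee_rot: [[0.067, -0.998, -0.001], [-0.998, -0.067, -0.001], [0.0, 0.001, -1.0]]
wrist_force: [-0.1, -1.0, -0.7]
gripper_width: 0.459
gripper_force: 30.0
```

Request:
{"method": "play_rows", "body": {"commands": "0 0 -0.5 0 0 0;0 0 -0.5 0 0 0;0 0 -0.4 0 0 0;0 0 -0.2 0 0 0;0 0 -0.2 0 0 0;0 0 -0.2 0 0 0;0 0 -0.1 0 0 0;0 0 0 0 0 0"}}

```text
time_s: 49.05
tcp_pos: [0.5389, 0.0363, 0.1008]
ee_rot: [[0.068, -0.998, -0.0], [-0.998, -0.068, -0.0], [0.0, 0.0, -1.0]]
wrist_force: [-0.7, 0.0, -0.1]
gripper_width: 0.451
gripper_force: 30.0
```

No contact force, so the carton is in the slot. Releasing it and moving to the next one at (0.598, −0.341).

Request:
{"method": "play_rows", "body": {"commands": "0 0 0 0 0 0;0 0 0 0 0 0;0 0 0 0 0 0;0 0 0 0 0 0;0 0 0.5 0 0 0;0 0 0.9 0 0 0;0 0 0.9 0 0 0;0 0 0.2 0 0 0", "grip": 54}}

```text
time_s: 49.85
tcp_pos: [0.5411, 0.0368, 0.1795]
ee_rot: [[0.069, -0.998, 0.007], [-0.998, -0.069, 0.001], [-0.001, -0.007, -1.0]]
wrist_force: [-0.3, 0.7, 0.1]
gripper_width: 0.621
gripper_force: 0.0
```

Request:
{"method": "play_rows", "body": {"commands": "0.152 -0.967 0 0 0 -0.867;0.152 -0.967 0 0 0 -0.867;0.152 -0.967 0 0 0 -0.867;0.152 -0.967 0 0 0 -0.867;0.152 -0.967 0 0 0 -0.867;0.152 -0.967 0 0 0 -0.867;0.152 -0.967 0 0 0 -0.867;0.152 -0.967 0 0 0 -0.867;0.152 -0.967 0 0 0 -0.867;0.152 -0.967 0 0 0 -0.867;0.152 -0.967 0 0 0 -0.867;0.152 -0.967 0 0 0 -0.867;0.152 -0.967 0 0 0 -0.867;0 0 -0.8 0 0 0;0 0 -0.8 0 0 0;0 0 0 0 0 0;0 0 0 0 0 0"}}

```text
time_s: 51.55
tcp_pos: [0.5981, -0.3408, 0.1275]
ee_rot: [[-0.999, 0.051, -0.002], [0.051, 0.999, -0.0], [0.002, -0.0, -1.0]]
wrist_force: [0.2, 0.4, -0.5]
gripper_width: 0.627
gripper_force: 0.0
```

```bash
python3 - <<'E'
from station import r,cams
from h import *
s=r.sense(); print(s['time_s'],s['tcp_pos'])
o=[]
for n in("scene","side","wrist"):
    i=cams.camera_info(n); p,d=cams.capture(n); X,C=(wcloud if n=="wrist" else cloud)(p,d,i)
    if n!="wrist":
        u,v=(330,255) if n=="scene" else (300,270)
        o.append(cv2.resize(p[v-100:v+100,u-132:u+132],(396,300),interpolation=cv2.INTER_CUBIC))
    k=(X[:,2]<.05) 
    for q in smalls([(X[k],C[k])],zlo=.021,zhi=.035): print(n,np.round(q[0],4),np.round(q[1],1),round(q[2],1))
    k=(abs(X[:,0]-.539)<.02)&(abs(X[:,1]-.036)<.04)&(X[:,2]<.15); print('slot',k.sum(),np.percentile(X[k][:,2],[5,50,95]).round(3) if k.sum() else '')
cv2.imwrite("pics/c9.png",np.hstack(o))
E
```

```text
51.55 [ 0.59810609 -0.34079935  0.12747639]
scene [ 0.4865 -0.2047] [86.  52.9] -5.2
slot 7 [0.117 0.118 0.12 ]
side [ 0.5995 -0.3423] [85.6 44.2] -3.5
side [ 0.5054 -0.2079] [52.  46.9] 84.8
slot 10 [0.117 0.119 0.123]
wrist [ 0.5981 -0.341 ] [86.9 44.6] -3.2
wrist [ 0.4844 -0.2039] [85.8 52.9] -7.0
wrist [ 0.4785 -0.3379] [87.  46.4] 20.3
slot 0
```

The carton went through. Descending on this one.

Request:
{"method": "play_rows", "body": {"commands": "0 0 -0.7 0 0 0;0 0 -0.9 0 0 0;0 0 -0.9 0 0 0;0 0 -0.9 0 0 0;0 0 -0.6 0 0 0;0 0 -0.3 0 0 0;0 0 -0.15 0 0 0;0 0 0 0 0 0"}}

```text
time_s: 52.5
tcp_pos: [0.5989, -0.3409, -0.0048]
ee_rot: [[-0.999, 0.051, 0.001], [0.051, 0.999, -0.001], [-0.001, -0.0, -1.0]]
wrist_force: [-0.3, 0.2, -0.1]
gripper_width: 0.622
gripper_force: 0.0
```

Request:
{"method": "play_rows", "body": {"commands": "0 0 0 0 0 0;0 0 0 0 0 0;0 0 0 0 0 0;0 0 0 0 0 0;0 0 0 0 0 0", "grip": 0}}

```text
time_s: 53.0
tcp_pos: [0.599, -0.341, -0.0044]
ee_rot: [[-0.999, 0.051, 0.002], [0.051, 0.999, -0.001], [-0.002, -0.001, -1.0]]
wrist_force: [0.4, 0.7, 5.2]
gripper_width: 0.451
gripper_force: 30.0
```

Request:
{"method": "play_rows", "body": {"commands": "0 0 0.3 0 0 0;0 0 0.8 0 0 0;0 0 0.9 0 0 0;0 0 0.9 0 0 0;0 0 0.9 0 0 0;0 0 0.9 0 0 0;0 0 0.9 0 0 0;0 0 0.15 0 0 0;0 0 0 0 0 0;0 0 0 0 0 0"}}

```text
time_s: 54.0
tcp_pos: [0.5974, -0.3402, 0.1653]
ee_rot: [[-0.999, 0.052, -0.003], [0.052, 0.999, 0.002], [0.003, 0.002, -1.0]]
wrist_force: [-0.2, 0.4, -1.3]
gripper_width: 0.449
gripper_force: 30.0
```

Request:
{"method": "play_rows", "body": {"commands": "-0.152 0.966 0 0 0 0.867;-0.152 0.966 0 0 0 0.867;-0.152 0.966 0 0 0 0.867;-0.152 0.966 0 0 0 0.867;-0.152 0.966 0 0 0 0.867;-0.152 0.966 0 0 0 0.867;-0.152 0.966 0 0 0 0.867;-0.152 0.966 0 0 0 0.867;-0.152 0.966 0 0 0 0.867;-0.152 0.966 0 0 0 0.867;-0.152 0.966 0 0 0 0.867;-0.152 0.966 0 0 0 0.867;-0.152 0.966 0 0 0 0.867;0 0 0 0 0 0;0 0 0 0 0 0;0 0 0 0 0 0"}}

```text
time_s: 55.6
tcp_pos: [0.5386, 0.0353, 0.1661]
ee_rot: [[0.067, -0.998, -0.002], [-0.998, -0.067, -0.001], [0.001, 0.002, -1.0]]
wrist_force: [-0.0, -0.2, 0.4]
gripper_width: 0.455
gripper_force: 30.0
```

Request:
{"method": "play_rows", "body": {"commands": "0 0.02 -0.5 0 0 0;0 0 -0.5 0 0 0;0 0 -0.4 0 0 0;0 0 -0.2 0 0 0;0 0 -0.2 0 0 0;0 0 -0.2 0 0 0;0 0 -0.15 0 0 0;0 0 0 0 0 0"}}

```text
time_s: 56.4
tcp_pos: [0.5387, 0.0365, 0.102]
ee_rot: [[0.068, -0.998, -0.001], [-0.998, -0.068, -0.0], [0.0, 0.001, -1.0]]
wrist_force: [0.0, 0.2, 0.4]
gripper_width: 0.456
gripper_force: 30.0
```

Request:
{"method": "play_rows", "body": {"commands": "0 0 0 0 0 0;0 0 0 0 0 0;0 0 0 0 0 0;0 0 0 0 0 0;0 0 0.5 0 0 0;0 0 0.9 0 0 0;0 0 0.9 0 0 0;0 0 0.2 0 0 0", "grip": 56}}

```text
time_s: 57.2
tcp_pos: [0.5411, 0.037, 0.181]
ee_rot: [[0.069, -0.998, 0.007], [-0.998, -0.069, 0.001], [-0.001, -0.007, -1.0]]
wrist_force: [0.7, 0.0, -0.5]
gripper_width: 0.642
gripper_force: 0.0
```

Request:
{"method": "play_rows", "body": {"commands": "-0.155 -0.96 0 0 0 -0.659;-0.155 -0.96 0 0 0 -0.659;-0.155 -0.96 0 0 0 -0.659;-0.155 -0.96 0 0 0 -0.659;-0.155 -0.96 0 0 0 -0.659;-0.155 -0.96 0 0 0 -0.659;-0.155 -0.96 0 0 0 -0.659;-0.155 -0.96 0 0 0 -0.659;-0.155 -0.96 0 0 0 -0.659;-0.155 -0.96 0 0 0 -0.659;-0.155 -0.96 0 0 0 -0.659;-0.155 -0.96 0 0 0 -0.659;-0.155 -0.96 0 0 0 -0.659;0 0 -0.8 0 0 0;0 0 -0.8 0 0 0;0 0 0 0 0 0;0 0 0 0 0 0"}}

```text
time_s: 58.9
tcp_pos: [0.4785, -0.3379, 0.1293]
ee_rot: [[-0.938, -0.347, -0.001], [-0.347, 0.938, -0.0], [0.001, 0.0, -1.0]]
wrist_force: [0.0, -0.3, 0.1]
gripper_width: 0.645
gripper_force: 0.0
```

```bash
python3 - <<'E'
from station import r,cams
from h import *
s=r.sense(); print(s['time_s'],s['tcp_pos'])
for n in("scene","side","wrist"):
    i=cams.camera_info(n); p,d=cams.capture(n); X,C=(wcloud if n=="wrist" else cloud)(p,d,i)
    k=(X[:,2]<.05) 
    for q in smalls([(X[k],C[k])],zlo=.021,zhi=.035): print(n,np.round(q[0],4),np.round(q[1],1),round(q[2],1))
    k=(abs(X[:,0]-.539)<.02)&(abs(X[:,1]-.036)<.04)&(X[:,2]<.15); print('slot',k.sum(),np.percentile(X[k][:,2],[5,50,95]).round(3) if k.sum() else '')
E
```

```text
58.9 [ 0.47845183 -0.33787892  0.1292552 ]
scene [ 0.4853 -0.2042] [85.5 52. ] -7.3
slot 9 [0.116 0.117 0.122]
side [ 0.4869 -0.2049] [87.1 51.6] -6.6
side [ 0.4807 -0.3397] [86.7 48.2] 19.2
slot 13 [0.059 0.118 0.122]
wrist [ 0.4783 -0.338 ] [87.7 45.6] 20.7
wrist [ 0.478  -0.2032] [73.5 52.8] -6.6
slot 0
```

Request:
{"method": "play_rows", "body": {"commands": "0 0 -0.7 0 0 0;0 0 -0.9 0 0 0;0 0 -0.9 0 0 0;0 0 -0.9 0 0 0;0 0 -0.6 0 0 0;0 0 -0.3 0 0 0;0 0 -0.2 0 0 0;0 0 0 0 0 0"}}

```text
time_s: 59.85
tcp_pos: [0.479, -0.3379, -0.0052]
ee_rot: [[-0.938, -0.347, 0.0], [-0.347, 0.938, -0.0], [-0.0, -0.0, -1.0]]
wrist_force: [-0.5, 0.5, 0.0]
gripper_width: 0.64
gripper_force: 0.0
```

Request:
{"method": "play_rows", "body": {"commands": "0 0 0 0 0 0;0 0 0 0 0 0;0 0 0 0 0 0;0 0 0 0 0 0;0 0 0 0 0 0", "grip": 0}}

```text
time_s: 60.35
tcp_pos: [0.4792, -0.3381, -0.0047]
ee_rot: [[-0.938, -0.347, 0.001], [-0.347, 0.938, -0.001], [-0.001, -0.001, -1.0]]
wrist_force: [-0.1, 0.6, 5.6]
gripper_width: 0.455
gripper_force: 30.0
```

Request:
{"method": "play_rows", "body": {"commands": "0 0 0.3 0 0 0;0 0 0.8 0 0 0;0 0 0.9 0 0 0;0 0 0.9 0 0 0;0 0 0.9 0 0 0;0 0 0.9 0 0 0;0 0 0.9 0 0 0;0 0 0.15 0 0 0;0 0 0 0 0 0;0 0 0 0 0 0"}}

```text
time_s: 61.35
tcp_pos: [0.4777, -0.3372, 0.1656]
ee_rot: [[-0.938, -0.346, -0.002], [-0.346, 0.938, 0.002], [0.002, 0.002, -1.0]]
wrist_force: [0.2, -0.6, -0.9]
gripper_width: 0.453
gripper_force: 30.0
```

Request:
{"method": "play_rows", "body": {"commands": "0.156 0.958 0 0 0 0.659;0.156 0.958 0 0 0 0.659;0.156 0.958 0 0 0 0.659;0.156 0.958 0 0 0 0.659;0.156 0.958 0 0 0 0.659;0.156 0.958 0 0 0 0.659;0.156 0.958 0 0 0 0.659;0.156 0.958 0 0 0 0.659;0.156 0.958 0 0 0 0.659;0.156 0.958 0 0 0 0.659;0.156 0.958 0 0 0 0.659;0.156 0.958 0 0 0 0.659;0.156 0.958 0 0 0 0.659;0 0 0 0 0 0;0 0 0 0 0 0;0 0 0 0 0 0"}}

```text
time_s: 62.95
tcp_pos: [0.5387, 0.035, 0.166]
ee_rot: [[0.067, -0.998, -0.002], [-0.998, -0.067, -0.001], [0.001, 0.002, -1.0]]
wrist_force: [-0.7, -1.2, 0.6]
gripper_width: 0.45
gripper_force: 30.0
```

Request:
{"method": "play_rows", "body": {"commands": "0 0.03 -0.5 0 0 0;0 0 -0.5 0 0 0;0 0 -0.4 0 0 0;0 0 -0.2 0 0 0;0 0 -0.2 0 0 0;0 0 -0.2 0 0 0;0 0 -0.15 0 0 0;0 0 0 0 0 0"}}

```text
time_s: 63.75
tcp_pos: [0.5391, 0.0366, 0.102]
ee_rot: [[0.068, -0.998, -0.001], [-0.998, -0.068, -0.0], [0.0, 0.001, -1.0]]
wrist_force: [-0.4, -1.0, -0.4]
gripper_width: 0.455
gripper_force: 30.0
```

Request:
{"method": "play_rows", "body": {"commands": "0 0 0 0 0 0;0 0 0 0 0 0;0 0 0 0 0 0;0 0 0 0 0 0;0 0 0.5 0 0 0;0 0 0.9 0 0 0;0 0 0.9 0 0 0;0 0 0.2 0 0 0", "grip": 62}}

```text
time_s: 64.55
tcp_pos: [0.5415, 0.0371, 0.181]
ee_rot: [[0.069, -0.998, 0.007], [-0.998, -0.069, 0.001], [-0.001, -0.007, -1.0]]
wrist_force: [0.3, -0.1, 0.3]
gripper_width: 0.711
gripper_force: 0.0
```

Request:
{"method": "play_rows", "body": {"commands": "-0.137 -0.618 0 0 0 -0.902;-0.137 -0.618 0 0 0 -0.902;-0.137 -0.618 0 0 0 -0.902;-0.137 -0.618 0 0 0 -0.902;-0.137 -0.618 0 0 0 -0.902;-0.137 -0.618 0 0 0 -0.902;-0.137 -0.618 0 0 0 -0.902;-0.137 -0.618 0 0 0 -0.902;-0.137 -0.618 0 0 0 -0.902;-0.137 -0.618 0 0 0 -0.902;-0.137 -0.618 0 0 0 -0.902;-0.137 -0.618 0 0 0 -0.902;-0.137 -0.618 0 0 0 -0.902;0 0 -0.8 0 0 0;0 0 -0.8 0 0 0;0 0 0 0 0 0;0 0 0 0 0 0"}}

```text
time_s: 66.25
tcp_pos: [0.4859, -0.2044, 0.1294]
ee_rot: [[-0.993, 0.119, -0.001], [0.119, 0.993, -0.0], [0.001, -0.0, -1.0]]
wrist_force: [0.5, -0.1, 0.5]
gripper_width: 0.713
gripper_force: 0.0
```

```bash
python3 - <<'E'
from station import r,cams
from h import *
s=r.sense(); print(s['time_s'],s['tcp_pos'])
for n in("scene","side","wrist"):
    i=cams.camera_info(n); p,d=cams.capture(n); X,C=(wcloud if n=="wrist" else cloud)(p,d,i)
    k=(X[:,2]<.05) 
    for q in smalls([(X[k],C[k])],zlo=.021,zhi=.035): print(n,np.round(q[0],4),np.round(q[1],1),round(q[2],1))
    k=(abs(X[:,0]-.539)<.02)&(abs(X[:,1]-.036)<.04)&(X[:,2]<.15); print('slot',k.sum(),np.percentile(X[k][:,2],[5,50,95]).round(3) if k.sum() else '')
E
```

```text
66.25 [ 0.48589491 -0.20444019  0.12936905]
scene [ 0.4844 -0.2045] [83.6 54.6] -4.1
slot 54 [0.083 0.086 0.118]
side [ 0.4867 -0.2051] [86.9 51.8] -6.2
slot 119 [0.081 0.085 0.119]
wrist [ 0.4843 -0.2034] [85.5 52.8] -5.8
slot 391 [0.083 0.084 0.085]
```

Three cartons are stacked in the bin (top at 0.084). Picking the last one.

Request:
{"method": "play_rows", "body": {"commands": "0 0 -0.7 0 0 0;0 0 -0.9 0 0 0;0 0 -0.9 0 0 0;0 0 -0.9 0 0 0;0 0 -0.6 0 0 0;0 0 -0.3 0 0 0;0 0 -0.2 0 0 0;0 0 0 0 0 0"}}

```text
time_s: 67.2
tcp_pos: [0.4864, -0.2043, -0.0053]
ee_rot: [[-0.993, 0.119, 0.0], [0.119, 0.993, -0.0], [-0.0, -0.0, -1.0]]
wrist_force: [0.1, -0.2, 0.9]
gripper_width: 0.712
gripper_force: 0.0
```

Request:
{"method": "play_rows", "body": {"commands": "0 0 0 0 0 0;0 0 0 0 0 0;0 0 0 0 0 0;0 0 0 0 0 0;0 0 0 0 0 0", "grip": 0}}

```text
time_s: 67.7
tcp_pos: [0.4867, -0.2044, -0.0047]
ee_rot: [[-0.993, 0.119, 0.001], [0.119, 0.993, -0.0], [-0.001, -0.0, -1.0]]
wrist_force: [-0.7, 1.0, 5.4]
gripper_width: 0.531
gripper_force: 30.0
```

Request:
{"method": "play_rows", "body": {"commands": "0 0 0.3 0 0 0;0 0 0.8 0 0 0;0 0 0.9 0 0 0;0 0 0.9 0 0 0;0 0 0.9 0 0 0;0 0 0.9 0 0 0;0 0 0.9 0 0 0;0 0 0.4 0 0 0;0 0 0 0 0 0;0 0 0 0 0 0"}}

```text
time_s: 68.7
tcp_pos: [0.4851, -0.204, 0.1733]
ee_rot: [[-0.993, 0.12, -0.002], [0.12, 0.993, 0.001], [0.002, 0.001, -1.0]]
wrist_force: [-0.9, -0.7, -0.2]
gripper_width: 0.532
gripper_force: 30.0
```

The opening is 46.3 mm, so this carton is too wide and goes in the tray.

Request:
{"method": "play_rows", "body": {"commands": "0.02 0.6 0 0 0 0;0.02 0.98 0 0 0 0;0.02 0.98 0 0 0 0;0.02 0.98 0 0 0 0;0.02 0.98 0 0 0 0;0.02 0.98 0 0 0 0;0.02 0.98 0 0 0 0;0.02 0.98 0 0 0 0;0.02 0.98 0 0 0 0;0.02 0.98 0 0 0 0;0.02 0.98 0 0 0 0;0.02 0.98 0 0 0 0;0.02 0.98 0 0 0 0;0.02 0.98 0 0 0 0;0.02 0.98 0 0 0 0;0.02 0.98 0 0 0 0;0 0.98 0 0 0 0;0 0.98 0 0 0 0;0 0.98 0 0 0 0;0 0.4 0 0 0 0"}}

```text
time_s: 70.7
tcp_pos: [0.4947, 0.3564, 0.1717]
ee_rot: [[-0.993, 0.118, -0.003], [0.118, 0.993, -0.003], [0.003, -0.003, -1.0]]
wrist_force: [-0.5, -0.5, -1.9]
gripper_width: 0.533
gripper_force: 30.0
```

Request:
{"method": "play_rows", "body": {"commands": "0 0 0 0 0 0;0 0 0 0 0 0;0 0 -0.7 0 0 0;0 0 -0.9 0 0 0;0 0 -0.9 0 0 0;0 0 -0.9 0 0 0;0 0 -0.9 0 0 0;0 0 -0.7 0 0 0;0 0 -0.4 0 0 0;0 0 -0.2 0 0 0;0 0 -0.1 0 0 0;0 0 0 0 0 0"}}

```text
time_s: 71.9
tcp_pos: [0.496, 0.355, 0.0041]
ee_rot: [[-0.993, 0.12, 0.001], [0.12, 0.993, 0.001], [-0.001, 0.001, -1.0]]
wrist_force: [0.4, 0.4, -0.9]
gripper_width: 0.536
gripper_force: 30.0
```

Request:
{"method": "play_rows", "body": {"commands": "0 0 -0.08 0 0 0;0 0 0 0 0 0;0 0 0 0 0 0;0 0 0 0 0 0;0 0 0.4 0 0 0;0 0 0.8 0 0 0;0 0 0.9 0 0 0;0 0 0.9 0 0 0;0 0 0.9 0 0 0;0 0 0.9 0 0 0;0 0 0.9 0 0 0;0 0 0.9 0 0 0;-0.5 0 0.5 0 0 0;0 0 0 0 0 0;0 0 0 0 0 0", "grip": 60}}

```text
time_s: 73.4
tcp_pos: [0.4804, 0.3548, 0.2148]
ee_rot: [[-0.993, 0.119, 0.001], [0.119, 0.993, 0.001], [-0.0, 0.001, -1.0]]
wrist_force: [0.1, -0.0, -0.4]
gripper_width: 0.687
gripper_force: 0.0
```

```bash
python3 - <<'E'
from station import r,cams
import cv2,numpy as np
s=r.sense(); print(s['time_s'],s['tcp_pos'],s['wrist_force'])
o=[]
for n in("scene","side"):
    p,d=cams.capture(n); u,v=(290,270) if n=="scene" else (320,250)
    o.append(cv2.resize(p[v-115:v+115,u-152:u+152],(396,300),interpolation=cv2.INTER_CUBIC))
cv2.imwrite("pics/c10.png",np.hstack(o))
E
```

```text
73.4 [0.48041203 0.35484866 0.21478979] [ 0.07534139 -0.0326268  -0.41437162]
```

View pics/c10.png

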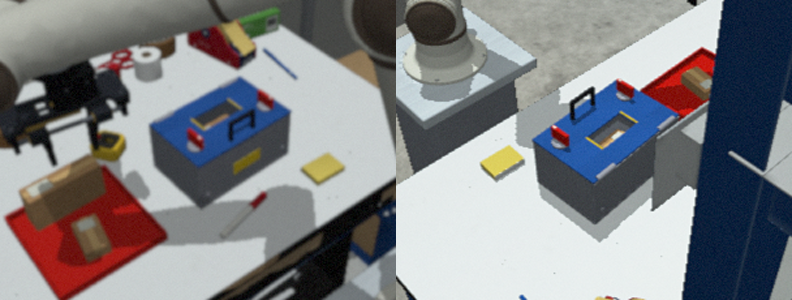

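The panel is shut with both bars pointing to the front. The long and wide cartons lie in the tray, the table is clear of cartons and the bystanders are in place, so I'm handing the job in.

```bash
python3 -c "
from station import r
print(r.finish_job())"
```

```text
the job is handed in; nothing more can be done
None
```

The job is handed in at 73 s with no verdict shown: the long carton and the one wide small carton are in the red tray, the three 40 mm cartons are in the bin, the panel is shut with both fasteners locked, and the tape measure, marker and note pad were not touched.

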